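# Free the seized clamp and move the sensor block to its cradle

## Task

The red clamp knob on the jig has seized: work it back and forth, stop to stop, until it breaks free, then turn it counter-clockwise so that its steel finger is swung right clear of the orange tongue. Lift the blue sensor block out of the jig, stand it upright on the bare bench and let go to change your grip, then seat it fully down in the pocket of the white cradle with the orange tongue in its orange-marked slot, and leave the cup stack and the bottles where they are.

Things in the scene. Friction and masses are not known exactly. Their poses are not given: they have to be found in the camera images.
- jig: Fixed aluminium plate 110 x 170 x 10 mm (x, y, z), from y = -123 to +47 mm; origin on the bench under the centre of the block's nest, z up. The block starts in it, same axes as the jig. Low stops (top z = 18 mm) at x = +-32 mm; the knob's axis is at x = 18, y = -80 mm.
- nest (a point): Centre of the nest's floor, 10 mm above the bench, jig axes. Grey cheeks 12 mm thick rise to 66 mm above the bench along the block's long sides (inner faces at y = +-21 mm; the -y one ends at x = -8 mm, leaving the tongue free). So here the block can only be gripped across its 58 mm length, fingers closing along the jig's x; lift it straight up.
- knob (a joint): Knob angle, rad, 0 at the start, positive = counter-clockwise from above. Seized: moves only between stops at about -0.28 and +0.28. It gives once turned right against the stops in the order -, +, - (0.3 s at each is enough); trying + first does no harm, turning round short of 0.25 may gain nothing. Then it turns on past +0.28 up to 1.5. Turning takes about 0.15 N m; it stays where left.
- finger_end (a point): End of the knob's steel finger, on its underside 23.5 mm above the bench, 50 mm from the knob's axis; the finger is 16 mm wide and 8 thick. At knob angle 0 it points along the jig's +y, over the block's tongue, and holds the block down. The tongue is clear from about 1.1 rad; 1.3 is comfortable.
- knob_grip (a point): Grip point of the knob's red bar, on the knob's axis, 81 mm above the bench; turns with the knob. The bar is 70 mm long, 16 mm thick, z = 59 to 91 mm above the bench, on a round hub 62 mm across whose top is at z = 58 mm; it lies along the point's y (the jig's y at knob angle 0). Pinch it across its thickness, from above.
- block: Blue sensor block, loose, 0.2 to 0.45 kg: 58 x 36 x 60 mm (x, y, z), origin at the centre of its underside, z up. An orange tongue (20 wide in x, 12 high) sticks out at the foot of its -y face: x = 8 to 28 mm, y = -18 to -41 mm. It can be gripped across 58 mm (along x) or across 36 mm (along y).
- tongue (a point): Point on the block's tongue at x = 18, y = -40, z = 6 mm of the block, near the tongue's end.
- cradle: Fixed white plate 120 x 110 x 8 mm, from y = -65 to +45 mm, with the keyed pocket; origin on the bench under the pocket's centre, z up. Low ribs (top z = 18 mm, inner faces at y = +-21 mm) bound the pocket in y; the slot for the tongue, with orange floor, is x = 5 to 31 mm on the -y side.
- pocket (a point): Centre of the pocket's floor, 8 mm above the bench, cradle axes: the seated block's origin belongs here, its x, y axes along these (not turned half round). Grey cheeks 12 mm thick, 36 mm long, rise to 64 mm above the bench at x = +-32 mm (inner faces), so here the block can only be held across its 36 mm width, fingers closing along y.
- cups: Bystander: stack of clear cups, 70 mm across, 126 mm high, at the back of the bench; origin at its underside's centre.
- yellow_cap_bottle: Bystander: white bottle with yellow cap, 50 mm across, 100 mm high, at the back of the bench; origin at its underside's centre.
- bare_bench (a point): Fixed point on the bench in the middle of a bare patch about 0.13 m across, a good place to stand the block. To its left (+y) a large fixed white square bottle about 0.29 m tall stands at about x = 0.35 to 0.47, y = -0.01 to 0.12 m; other fixed bottles and beakers of up to that height stand nearer the robot (x below 0.33 m). Carry things across above them.
Things that resemble listed ones, but are neither listed nor needed, are in the scene too. There is more than one size of the block; the job needs the larger.

How it is judged:
By the outcome, as a careful person would: the job done as asked, in the order asked, and still so for the second after the job is handed in, with the robot touching nothing.
It also fails if it takes over 72 s, if anything falls off the work surface, if the arm or the gripper's body presses on something with over 40 N, if the wrist force passes 120 N, or if a joint passes its speed limit or range.

## Robot

A 6-joint arm with a two-finger parallel gripper is mounted at the origin on the work surface; the furniture and walls round the work are solid. World frame = base frame: x ahead of the robot, y to its left, z up, the work surface at z = 0. Lengths are in mm, angles in rad, forces in N, time in s.
With the tool pointing down it reaches from about 350 to 875 mm from the base axis. Payload 4.2 kg.
Tool frame: the origin (TCP) lies at the very end of the fingers, on their centre line; the grasp point (between the pads) lies 19 mm behind it; z points along the fingers, y is the direction in which the jaws open and shut (so a half turn about z gives the same grasp; the last joint's range is limited). The gripper opens to 85 mm and grips with 20 to 120 N. Pads are 22 mm wide; open, the fingers measure 114 mm over their backs; the gripper's body (76 mm by 85 mm) begins 54 mm behind the grasp point. The pads swing forward as they close: fully open they stand 13 mm farther back than shut.
Start: joints at [-0.927, 0.385, 0.008, 0, -1.194, -0.259], TCP at [234.622, -579.268, 231.312] pointing down, gripper open.
Joint ranges: [-3.14, 3.14], [-1.21, 2.06], [-1.07, 1.41], [-3.16, 2.05], [-2.99, -0.16], [-3.1, 3.1]. Speed limits (rad/s): [2.79, 2.79, 3.14, 3.14, 3.14, 3.14].

## Interface

Orientations are given as a unit quaternion [x, y, z, w].
In Python, from bench import read_state, get_image, camera_params, job_done gives the robot as it stands.
- The arm moves only by the tool send_rows, never from a script. Its arguments are lists of equal length, an entry for each row: "translation": the shift along the tool's x, y, z in m, a list of three; "yaw": the turn about the tool's z in degrees; "fingers": the closure in counts, from 0 (fully open) to 255 (shut). A call has 1 to 12 rows; each row is the pose to reach, as a shift and turn from the pose measured when the call began, along the tool's axes at that moment; what a row does not reach only later rows make up. A row lasts 1/10 s, in which the tool goes at most 50 mm and 8.59 degrees, less where a joint would pass 70% of its speed; a pose out of reach is approached as far as the arm can. A call with a gripper value outside its range is refused whole. The fingers move at their own pace and stop on an object; the grip force is fixed at half the most. Time passes only in rows, so rows that repeat a pose let the fingers close. It gives the time, the measured TCP pose, the force and the opening at its end, in the units of the state.
- read_state(): the state, without advancing time (a new reading comes with each control period).
- get_image(name): name is "scene" or "top"; returns the picture (400x640x3 uint8, blue, green, red); there is no depth.
- camera_params(name): a dict with "mtx" (3x3 intrinsics, pixels), "k1" (the pictures are not rectified: a ray, as slopes to the right and down, at radius r is drawn at 1 + k1 r^2 times it, then the intrinsics apply), "rvec" (rotation vector, rad) and "tvec" (3), from world to camera coordinates, as OpenCV has them. Camera axes: x right, y down, z forward; pixel columns grow to the right and rows downward; lengths in mm; the calibration is good to about 2 mm. A picture is of the moment at which its call begins. camera_params takes no time and is no camera call.
- job_done(): hands the job in, once; it reports no verdict.
The state is a dict: "clock": time; "joints": joint angles; "joint_vel": joint speeds; "joint_efforts": joint torques, N m; "position": TCP position; "ee_rot": TCP orientation; "contact_force": force on the tool from outside, world axes, zero at the start; "wrist_torque": the same for the moment, N m; "gripper_width": finger opening in mm.
Only numpy, scipy, OpenCV 4.12 (cv2) and the standard library are available. Lean on these libraries where they do the work, as an engineer would, in place of code of your own. Each camera call takes 0.05 s, during which the arm holds its last target.

## Working session

There is one attempt and no reset: what is moved stays moved. The work goes in short steps, Python scripts to look and compute and a tool call to move; the robot and the scene stay as the last step left them, time stands still between calls to the robot, and variables do not carry over. Pictures are saved under pics/ and viewed, and the job is handed in when it is done.

Besides the shell and the picture viewer there is one more tool, called after ">>>" by a JSON object that holds its "method" and its "body", one argument or row to a line. send_rows: Moves the arm, as the interface text tells. Its arguments: {"type":"object","properties":{"translation":{"type":"array","items":{"type":"array","items":{"type":"number"}}},"yaw":{"type":"array","items":{"type":"number"}},"fingers":{"type":"array","items":{"type":"number"}}},"required":["translation","yaw","fingers"]}

```bash
ls; mkdir -p pics; python3 - <<'E'
from bench import *
import cv2
print(read_state())
for n in("scene","top"):
    cv2.imwrite(f"pics/{n}0.png",get_image(n)); print(n,camera_params(n))
E
```

```text
pics
{'clock': 0.0, 'joints': array([-9.27402383e-01,  3.85566162e-01,  6.60846628e-03, -5.07474528e-04,
       -1.19398395e+00, -2.58599823e-01]), 'joint_vel': array([-0.00030766, -0.00165039,  0.00059757, -0.00028909,  0.00150705,
       -0.0010432 ]), 'joint_efforts': array([ 2.29290317e-04, -3.92287266e+01,  1.88404030e+01,  4.18620363e+00,
       -4.61168034e-03,  2.42502074e-05]), 'position': array([ 234.40319108, -578.74457665,  230.2077275 ]), 'ee_rot': array([-1.91120267e-01,  9.81566013e-01,  1.06820046e-03, -2.55278153e-04]), 'contact_force': array([ 0.22607182, -0.41103388, -0.95254124]), 'wrist_torque': array([-0.01315667,  0.06739123,  0.01637427]), 'gripper_width': 85.23700191766348}
scene {'mtx': array([[485.049914  ,   0.        , 319.43657784],
       [  0.        , 485.049914  , 203.73885556],
       [  0.        ,   0.        ,   1.        ]]), 'k1': -0.04583571995088218, 'rvec': array([ 1.87443013, -0.85045046,  0.54358088]), 'tvec': array([-341.16229514,  204.07306803, 1399.96757255])}
top {'mtx': array([[376.20476724,   0.        , 316.79149874],
       [  0.        , 376.20476724, 203.44668771],
       [  0.        ,   0.        ,   1.        ]]), 'k1': -0.06609878742270141, 'rvec': array([ 2.14137303, -2.19917528,  0.0859733 ]), 'tvec': array([ -53.4844322 ,  457.18403009, 1446.50201683])}
```

View pics/scene0.png

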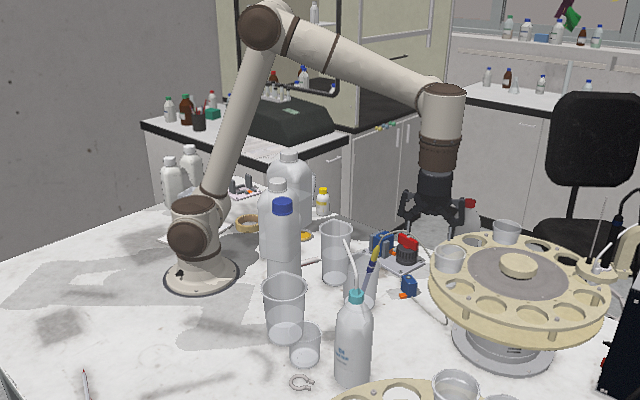

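View pics/top0.png

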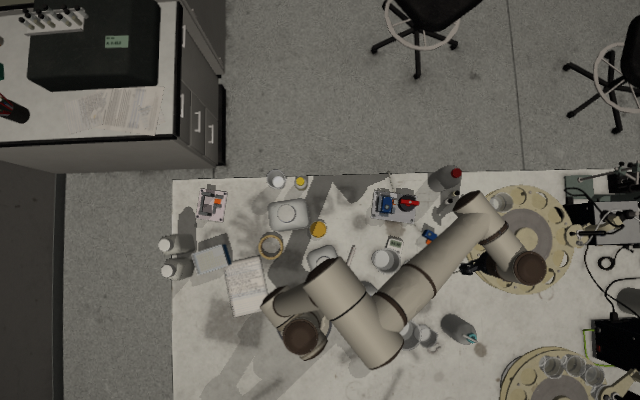

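The scene view shows the robot centre, jig with blue block and red knob near (395,250), and a smaller decoy block near (408,287). In the top view the jig is around (393,205), the cradle with its orange slot around (212,204), the cups/bottle around (277,182)/(300,182). I'll enlarge these.

```bash
cat > h.py <<'E'
import numpy as np,cv2
from scipy.spatial.transform import Rotation as R
from bench import *
def ray(n,u,v):
    p=camera_params(n);K=p['mtx'];M=cv2.Rodrigues(p['rvec'])[0];t=p['tvec']
    d=cv2.undistortPoints(np.array([[[u,v]]],float),K,np.array([p['k1'],0,0,0,0.]))[0,0]
    return -M.T@t, M.T@np.array([d[0],d[1],1.])
def onz(n,u,v,z):
    c,d=ray(n,u,v); return c+d*(z-c[2])/d[2]
def proj(n,P):
    p=camera_params(n)
    return cv2.projectPoints(np.array(P,float).reshape(-1,1,3),p['rvec'],p['tvec'],p['mtx'],np.array([p['k1'],0,0,0,0.]))[0][:,0]
def tri(u1,u2):
    c1,d1=ray("scene",*u1);c2,d2=ray("top",*u2)
    A=np.stack([d1,-d2],1);s=np.linalg.lstsq(A,c2-c1,rcond=None)[0]
    a=c1+d1*s[0];b=c2+d2*s[1];return (a+b)/2,np.linalg.norm(a-b)
def crop(img,x,y,w,h,s,f):
    cv2.imwrite(f,cv2.resize(img[y:y+h,x:x+w],None,fx=s,fy=s,interpolation=cv2.INTER_CUBIC))
def tool(dw):
    "world displacement mm -> tool axes m"
    s=read_state(); return R.from_quat(s['ee_rot']).inv().apply(np.array(dw,float))/1000
E
python3 - <<'E'
from h import *
t=cv2.imread("pics/top0.png");s=cv2.imread("pics/scene0.png")
crop(t,360,165,110,90,7,"pics/jt.png");crop(t,180,165,150,90,5,"pics/ct.png")
crop(s,340,210,130,100,6,"pics/js.png");crop(s,220,170,130,100,6,"pics/cs.png")
for a in [(395,205),(212,204),(277,182),(300,182),(430,235)]: print(a,onz("top",*a,0))
E
```

```text
(395, 205) [ 442.8573411  -374.32993902    0.        ]
(212, 204) [466.54464407 352.14452548   0.        ]
(277, 182) [547.42460942  90.69790274   0.        ]
(300, 182) [544.82052624  -0.93793432   0.        ]
(430, 235) [ 320.71149729 -507.49275313    0.        ]
```

View pics/jt.png

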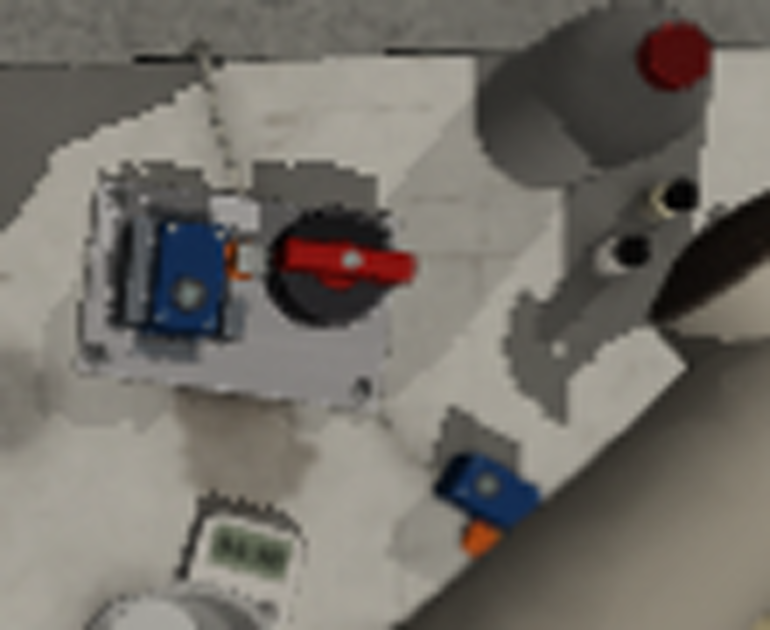

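View pics/ct.png

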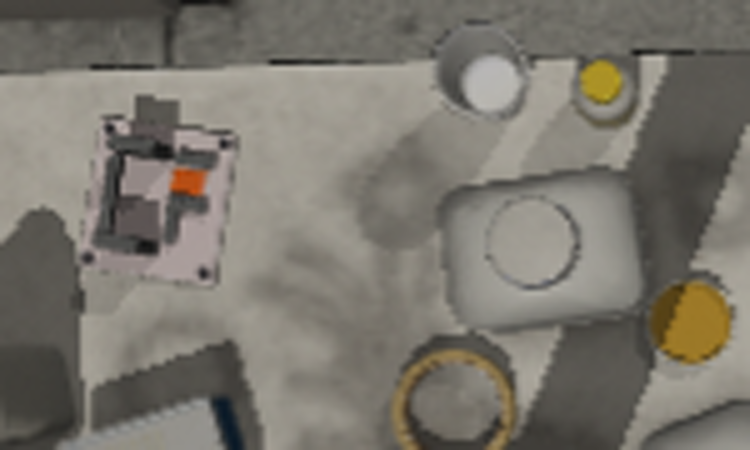

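View pics/js.png

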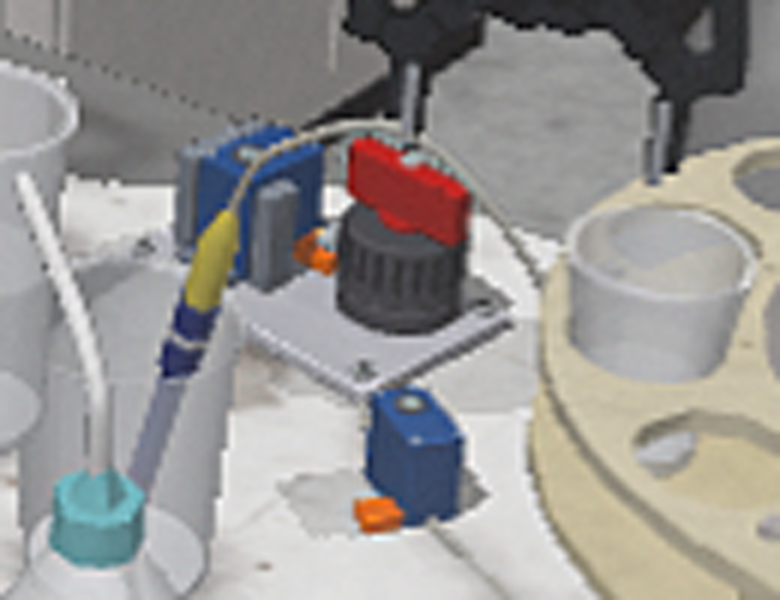

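View pics/cs.png

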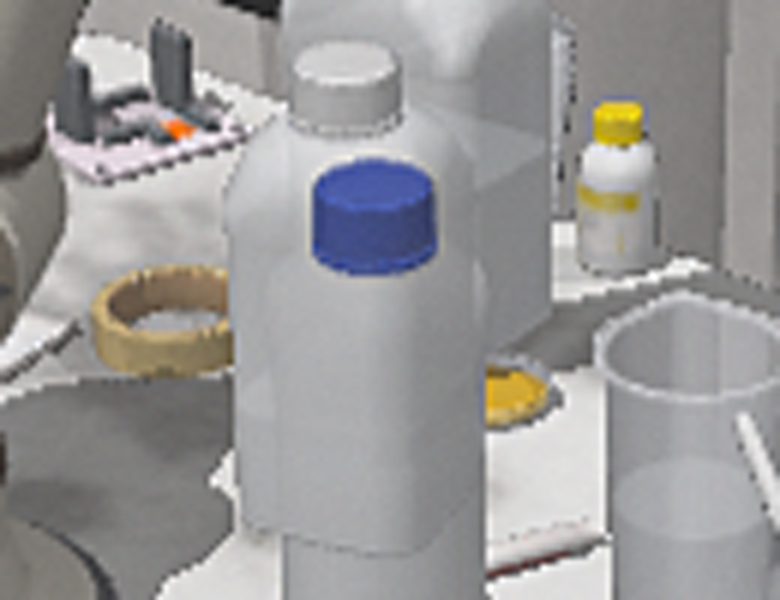

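```bash
python3 - <<'E'
from h import *
np.set_printoptions(precision=1,suppress=True)
for n in("scene","top"): print(n,ray(n,320,200)[0])
print("knob screw",tri((408.7,236.3),(410.3,202.1)))
print("block screw",tri((340+250/6,210+155/6),(360+188/7,165+294/7)))
t=cv2.imread("pics/top0.png")
for nm,lo,hi,z in(("red",(0,150,60),(8,255,255),91),("blue",(105,120,40),(125,255,255),70),("orange",(8,180,120),(16,255,255),0)):
    m=cv2.inRange(cv2.cvtColor(t,cv2.COLOR_BGR2HSV),lo,hi)
    for c in cv2.findContours(m,0,2)[0]:
        if cv2.contourArea(c)>20: 
            print(nm,cv2.contourArea(c)); b=cv2.boxPoints(cv2.minAreaRect(c)); 
            for q in b: print(q,onz("top",*q,z))
# plate corners
print("jig corners");
for a in[(100,170),(78,372),(380,405)]: print(onz("top",360+a[0]/7,165+a[1]/7,10))
print("jig holes")
for a in[(95,350),(362,387)]: print(onz("top",360+a[0]/7,165+a[1]/7,10))
print("cradle corners TL,TR,BR,BL")
for a in[(105,115),(240,130),(215,287),(80,265)]: print(onz("top",180+a[0]/5,165+a[1]/5,8))
print("holes")
for a in[(110,127),(225,144),(203,273),(88,257)]: print(onz("top",180+a[0]/5,165+a[1]/5,8))
print("cups",onz("top",180+490/5,165+84/5,0),onz("top",180+482/5,165+70/5,126),"yc",onz("top",180+600/5,165+82/5,100))
print(onz("top",180+545/5,165+250/5,290))
E
```

```text
scene [ -666.3 -1026.3   787.8]
top [ 324.   -79.3 1480.9]
knob screw (array([ 444.3, -412.8,   92.8]), np.float64(1.2378711352091123))
block screw (array([ 430.1, -328.8,   69.2]), np.float64(1.6069846068885871))
red 69.0
[401. 199.] [ 457.3 -379.6   91. ]
[418. 199.] [ 455.6 -443.1   91. ]
[418. 205.] [ 433.2 -442.    91. ]
[401. 205.] [ 434.9 -378.5   91. ]
red 44.5
[453. 169.] [ 565.3 -581.7   91. ]
[460. 169.] [ 564.7 -608.4   91. ]
[460. 176.] [ 538.1 -606.7   91. ]
[453. 176.] [ 538.7 -580.    91. ]
blue 65.5
[423.3 235.5] [ 319.6 -461.9   70. ]
[427.6 229.1] [ 343.3 -479.3   70. ]
[436.6 235.1] [ 319.8 -512.3   70. ]
[432.3 241.5] [ 296.2 -494.8   70. ]
blue 116.5
[382. 197.] [ 468.8 -312.6   70. ]
[391. 197.] [ 467.9 -346.6   70. ]
[391. 212.] [ 411.3 -344.1   70. ]
[382. 212.] [ 412.2 -310.2   70. ]
jig corners
[ 506.3 -293.4   10. ]
[ 393.  -276.6   10. ]
[ 369.9 -445.    10. ]
jig holes
[ 405.1 -286.5   10. ]
[ 380.2 -435.4   10. ]
cradle corners TL,TR,BR,BL
[531.  394.3   8. ]
[515.8 285.5   8. ]
[391.7 306.    8. ]
[411.8 414.2   8. ]
holes
[521.3 390.2   8. ]
[505.  297.5   8. ]
[403.  315.5   8. ]
[418.  407.7   8. ]
cups [548.1  86.7   0. ] [539.5  78.2 126. ] yc [532.2  -6.3 100. ]
[396.9  21.  290. ]
```

```bash
cat >> h.py <<'E'
def tocall(P,psi=None):
    "target TCP world mm, optional world angle (deg) of tool-y axis (mod 180): prints translation and yaw"
    s=read_state();Rm=R.from_quat(s['ee_rot']).as_matrix()
    d=Rm.T@(np.array(P,float)-s['position'])/1000
    a=np.degrees(np.arctan2(Rm[1,1],Rm[0,1]))
    print("pos",s['position'].round(1),"tiltz",Rm[:,2].round(4),"tooly ang",a.round(2),"width",s['gripper_width'].round(1),"F",s['contact_force'].round(1),"j",s['joints'].round(2),"t",round(s['clock'],2))
    y=None
    if psi is not None: y=-(((psi-a)+90)%180-90)
    print("translation m",d.round(4),"yaw(tool)",None if y is None else round(y,2))
E
python3 - <<'E'
from h import *
tocall([446,-412,200],-8.2)
E
```

```text
Traceback (most recent call last):
  File "h.py", line 27, in tocall
    print("pos",s['position'].round(1),"tiltz",Rm[:,2].round(4),"tooly ang",a.round(2),"width",s['gripper_width'].round(1),"F",s['contact_force'].round(1),"j",s['joints'].round(2),"t",round(s['clock'],2))
                                                                                               ^^^^^^^^^^^^^^^^^^^^^^^^
AttributeError: 'float' object has no attribute 'round'
```

```bash
sed -i "s/s\['gripper_width'\].round(1)/round(s['gripper_width'],1)/" h.py
python3 - <<'E'
from h import *
tocall([446,-412,200],-8.2)
E
```

```text
pos [ 234.5 -578.8  230.3] tiltz [-8.0e-04  1.8e-03 -1.0e+00] tooly ang 112.04 width 85.1 F [0.1 0.3 0.4] j [-0.93  0.39  0.01 -0.   -1.19 -0.26] t 0.1
translation m [-0.2587  0.0752  0.0304] yaw(tool) -59.76
```

>>> {"method": "send_rows", "body": {
  "translation": [
    [-0.04,0.012,0],
    [-0.08,0.023,0.004],
    [-0.12,0.035,0.008],
    [-0.16,0.046,0.014],
    [-0.2,0.058,0.02],
    [-0.235,0.068,0.026],
    [-0.2587,0.0752,0.0304],
    [-0.2587,0.0752,0.0304],
    [-0.2587,0.0752,0.0304]
  ],
  "yaw": [-8,-16,-24,-32,-40,-48,-56,-59.8,-59.8],
  "fingers": [60,60,60,60,60,60,60,60,60]
}}

```text
clock: 1.0
position: [446.4, -411.1, 199.3]
ee_rot: [-0.656, 0.755, 0.002, 0.0]
contact_force: [-0.3, 0.1, -0.0]
gripper_width: 65.4
```

```bash
python3 - <<'E'
from h import *
tocall([446,-412,66],-8.2)
t=get_image("top");s=get_image("scene");cv2.imwrite("pics/top1.png",t);cv2.imwrite("pics/scene1.png",s)
crop(s,300,150,160,120,5,"pics/js1.png");crop(t,250,150,200,130,4,"pics/jt1.png")
E
```

```text
pos [ 446.4 -411.1  199.3] tiltz [-0.0021  0.0027 -1.    ] tooly ang 171.92 width 65.4 F [-0.3  0.1 -0. ] j [-0.48  0.38 -0.08 -0.   -1.11  0.34] t 1.0
translation m [ 1.300e-03 -1.000e-04  1.333e-01] yaw(tool) 0.12
```

View pics/js1.png

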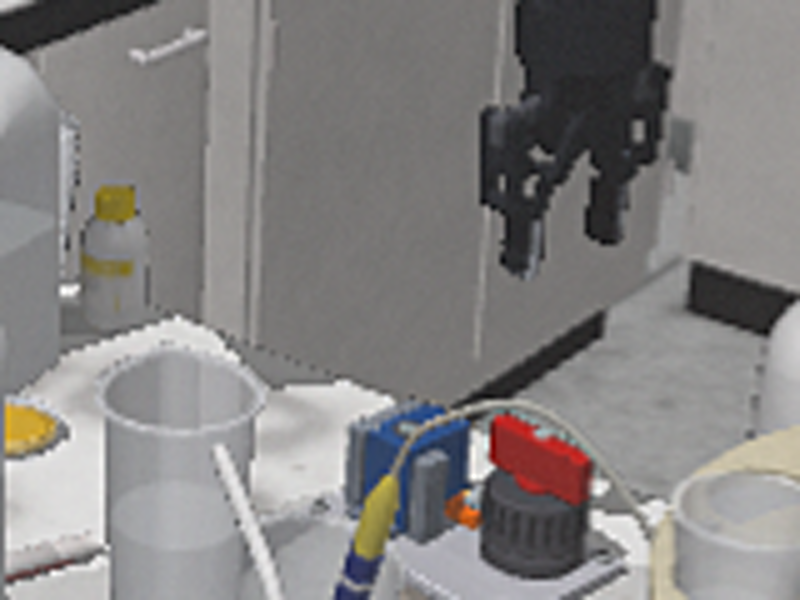

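View pics/jt1.png

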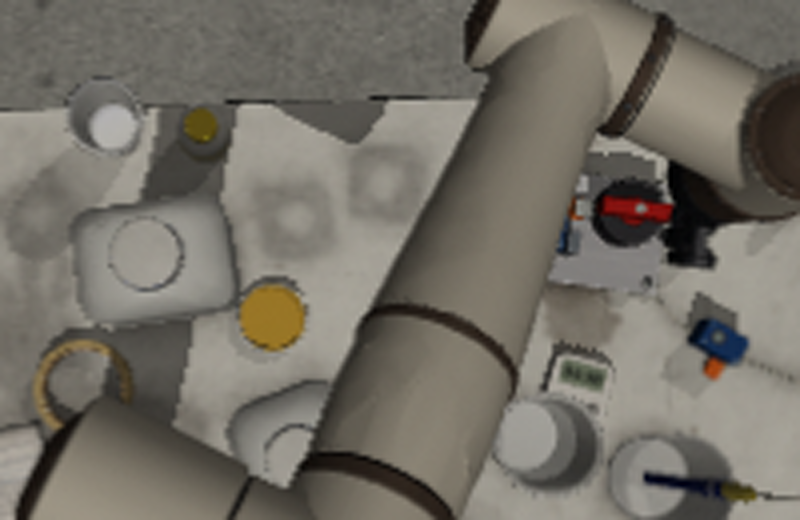

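Scene crop: gripper pads around (558,255) over the knob (540,432); top crop: arm hides the block, knob at (637,208). Quick consistency check.

```bash
python3 - <<'E'
from h import *
print(proj("scene",[[446,-411,199],[446,-411,210]]),proj("top",[[446,-411,199]]), "knob",proj("scene",[446,-412,92]),proj("top",[446,-412,92]))
E
```

```text
[[411.85409036 203.17148696]
 [412.19077164 199.6626113 ]] [[416.88317971 198.8468006 ]] knob [[408.96733607 236.19376837]] [[409.88376892 201.76683023]]
```

>>> {"method": "send_rows", "body": {
  "translation": [
    [0,0,0.04],
    [0.001,0,0.08],
    [0.001,0,0.115],
    [0.0013,0,0.134],
    [0.0013,0,0.134],
    [0.0013,0,0.134]
  ],
  "yaw": [0,0,0,0,0,0],
  "fingers": [60,60,60,60,120,160]
}}

```text
clock: 1.7
position: [445.3, -413.8, 66.3]
ee_rot: [-0.654, 0.757, 0.001, 0.0]
contact_force: [-0.3, 0.4, 0.4]
gripper_width: 37.4
```

>>> {"method": "send_rows", "body": {
  "translation": [
    [0,0,0],
    [0,0,0],
    [0,0,0],
    [0,0,0],
    [0,0,0],
    [0,0,0]
  ],
  "yaw": [0,0,0,0,0,0],
  "fingers": [200,230,255,255,255,255]
}}

```text
clock: 2.3
position: [445.2, -414.6, 68.5]
ee_rot: [-0.654, 0.757, -0.0, -0.0]
contact_force: [-3.4, -0.9, 6.2]
gripper_width: 14.7
```

```bash
python3 - <<'E'
from h import *
tocall([446,-412,66],-8.2)
print(read_state()['wrist_torque'])
s=get_image("scene");crop(s,340,180,130,100,6,"pics/js2.png")
E
```

```text
pos [ 445.2 -414.6   68.5] tiltz [-0.e+00 -4.e-04 -1.e+00] tooly ang 171.67 width 14.7 F [-3.4 -0.9  6.2] j [-0.48  0.51 -0.23  0.   -0.82  0.34] t 2.3
translation m [-0.0027 -0.0004  0.0025] yaw(tool) -0.13
[-0.25361092  1.09895062 -0.08260202]
```

View pics/js2.png

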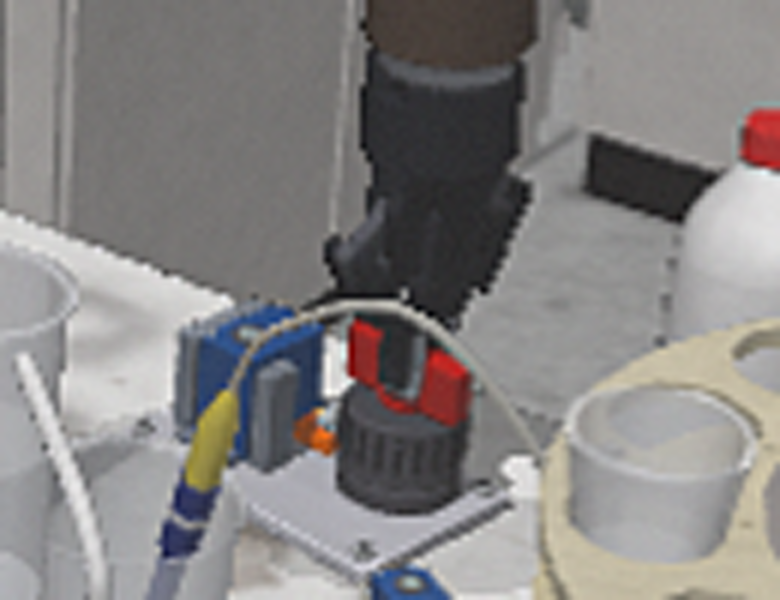

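Knob bar pinched (width 14.7). Turning − (clockwise, tool yaw +) past the stop and holding.

>>> {"method": "send_rows", "body": {
  "translation": [
    [0,0,-0.001],
    [0,0,-0.001],
    [0,0,-0.001],
    [0,0,-0.001],
    [0,0,-0.001],
    [0,0,-0.001],
    [0,0,-0.001],
    [0,0,-0.001]
  ],
  "yaw": [7,14,19,20,20,20,20,20],
  "fingers": [255,255,255,255,255,255,255,255]
}}

```text
clock: 3.15
position: [443.9, -414.2, 68.6]
ee_rot: [-0.514, 0.858, 0.001, -0.001]
contact_force: [-5.3, -2.4, -7.2]
gripper_width: 14.9
```

```bash
python3 - <<'E'
from h import *
tocall([446,-412,68],-8.2)
print(read_state()['wrist_torque'])
E
```

```text
pos [ 443.9 -414.2   68.6] tiltz [-3.3e-03  9.0e-04 -1.0e+00] tooly ang 151.85 width 14.9 F [-5.3 -2.4 -7.2] j [-0.48  0.51 -0.23  0.   -0.83 -0.01] t 3.15
translation m [-0.0029 -0.0008  0.0006] yaw(tool) -19.95
[-0.77460237  1.13122924  1.77006386]
```

>>> {"method": "send_rows", "body": {
  "translation": [
    [0,0,0],
    [0,0,0],
    [0,0,0],
    [0,0,0],
    [0,0,0],
    [0,0,0],
    [0,0,0],
    [0,0,0],
    [0,0,0],
    [0,0,0],
    [0,0,0]
  ],
  "yaw": [-8,-16,-24,-32,-38,-40,-40,-40,-40,-40,-40],
  "fingers": [255,255,255,255,255,255,255,255,255,255,255]
}}

```text
clock: 4.25
position: [446.6, -414.6, 68.6]
ee_rot: [0.774, -0.633, 0.001, -0.001]
contact_force: [4.8, -1.8, -9.2]
gripper_width: 15.0
```

```bash
python3 - <<'E'
from h import *
tocall([446,-412,68],-8.2)
print(read_state()['wrist_torque'])
E
```

```text
pos [ 446.6 -414.6   68.6] tiltz [ 3.6e-03 -2.0e-04 -1.0e+00] tooly ang -168.58 width 15.0 F [ 4.8 -1.8 -9.2] j [-0.48  0.51 -0.23 -0.   -0.82  0.68] t 4.25
translation m [-0.0027  0.0001  0.0006] yaw(tool) 19.62
[-0.69256858 -1.33482639 -1.30100333]
```

>>> {"method": "send_rows", "body": {
  "translation": [
    [0,0,0],
    [0,0,0],
    [0,0,0],
    [0,0,0],
    [0,0,0],
    [0,0,0],
    [0,0,0],
    [0,0,0],
    [0,0,0],
    [0,0,0],
    [0,0,0]
  ],
  "yaw": [8,16,24,32,38,40,40,40,40,40,40],
  "fingers": [255,255,255,255,255,255,255,255,255,255,255]
}}

```text
clock: 5.35
position: [444.1, -413.7, 68.6]
ee_rot: [-0.511, 0.86, 0.001, -0.0]
contact_force: [-5.6, -0.6, -1.9]
gripper_width: 14.8
```

```bash
python3 - <<'E'
from h import *
tocall([446,-412,68],-8.2)
print(read_state()['wrist_torque'])
E
```

```text
pos [ 444.1 -413.7   68.6] tiltz [-0.0017  0.0023 -1.    ] tooly ang 151.47 width 14.8 F [-5.6 -0.6 -1.9] j [-0.48  0.51 -0.23 -0.   -0.83 -0.01] t 5.35
translation m [-0.0024 -0.0008  0.0006] yaw(tool) -20.33
[0.0341695  1.5678281  0.79403111]
```

```bash
python3 - <<'E'
from h import *
tocall([447.5,-412.5,68.6])
E
```

```text
pos [ 444.1 -413.7   68.6] tiltz [-0.0017  0.0023 -1.    ] tooly ang 151.47 width 14.8 F [-5.6 -0.6 -1.9] j [-0.48  0.51 -0.23 -0.   -0.83 -0.01] t 5.35
translation m [-0.0027 -0.0024  0.    ] yaw(tool) None
```

>>> {"method": "send_rows", "body": {
  "translation": [
    [0,0,0],
    [0,0,0],
    [-0.001,-0.001,0],
    [-0.001,-0.001,0],
    [-0.001,-0.001,0],
    [-0.002,-0.002,0],
    [-0.002,-0.002,0],
    [-0.002,-0.002,0],
    [-0.0027,-0.0024,0],
    [-0.0027,-0.0024,0],
    [-0.0027,-0.0024,0],
    [-0.0027,-0.0024,0]
  ],
  "yaw": [-8.5,-17,-25.5,-34,-42.5,-51,-59,-67,-75,-83,-91,-99],
  "fingers": [255,255,255,255,255,255,255,255,255,255,255,255]
}}

```text
clock: 6.55
position: [449.9, -411.6, 68.6]
ee_rot: [0.986, -0.168, 0.001, -0.002]
contact_force: [5.2, 5.6, -6.2]
gripper_width: 15.1
```

>>> {"method": "send_rows", "body": {
  "translation": [
    [0,0,0],
    [0,0,0]
  ],
  "yaw": [-1.5,-1.5],
  "fingers": [255,255]
}}

```text
clock: 6.75
position: [450.0, -411.4, 68.6]
ee_rot: [0.988, -0.156, 0.001, -0.002]
contact_force: [1.3, 0.1, -6.1]
gripper_width: 14.7
```

```bash
python3 - <<'E'
from h import *
tocall([447.5,-412.5,68.6])
print(read_state()['wrist_torque'])
s=get_image("scene");crop(s,340,180,130,100,6,"pics/js3.png")
E
```

```text
pos [ 450.  -411.4   68.6] tiltz [ 0.003   0.0029 -1.    ] tooly ang -107.95 width 14.7 F [ 1.3  0.1 -6.1] j [-0.48  0.52 -0.23 -0.01 -0.83  1.74] t 6.75
translation m [-0.002   0.0018 -0.    ] yaw(tool) None
[-0.30667116  0.06508452  0.17005352]
```

View pics/js3.png

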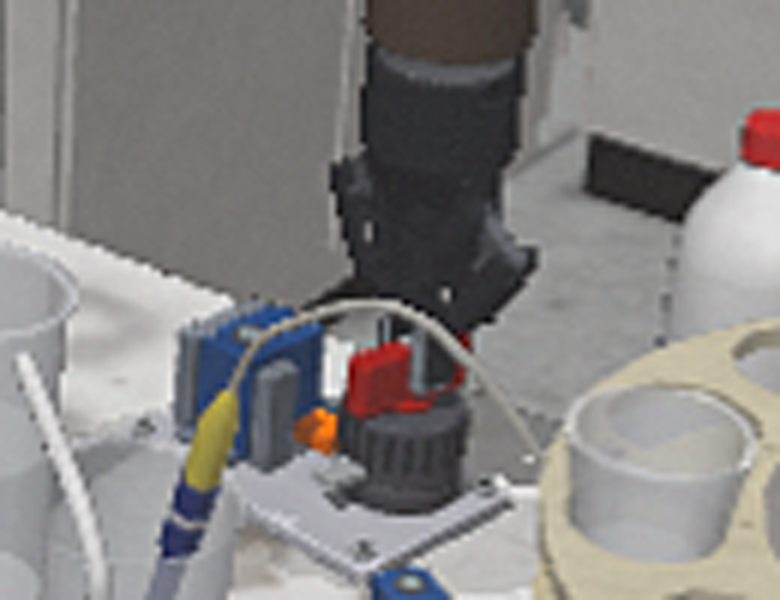

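The clamp finger is now visible at crop (340,480), well away from the orange tongue at (318,430), knob turned ≈1.35–1.4 rad. Open slightly and lift straight up.

>>> {"method": "send_rows", "body": {
  "translation": [
    [0,0,0],
    [0,0,0],
    [0,0,-0.01],
    [0,0,-0.05],
    [0,0,-0.09],
    [0,0,-0.11],
    [0,0,-0.11]
  ],
  "yaw": [0,0,0,0,0,0,0],
  "fingers": [160,160,160,150,60,0,0]
}}

```text
clock: 7.5
position: [451.8, -413.4, 184.7]
ee_rot: [0.988, -0.156, 0.006, 0.001]
contact_force: [0.5, -0.2, 0.2]
gripper_width: 76.9
```

```bash
python3 - <<'E'
from h import *
t=get_image("top");cv2.imwrite("pics/top4.png",t)
s=get_image("scene");crop(s,340,180,130,100,6,"pics/js4.png");crop(t,300,160,140,100,5,"pics/jt4.png")
tocall([439,-330,150],-8.2)
for a in [(318,228),(310,180),(310,240),(340,205),(360,205),(350,245),(340,225)]: print(a,onz("top",*a,0).round())
E
```

```text
pos [ 449.8 -411.8  180. ] tiltz [ 0.0054  0.002  -1.    ] tooly ang -107.98 width 85.2 F [-0.7  0.   0.3] j [-0.48  0.4  -0.11 -0.   -1.06  1.74] t 7.6
translation m [-0.0357 -0.0744  0.0301] yaw(tool) 80.22
(318, 228) [360. -68.   0.]
(310, 180) [552. -41.   0.]
(310, 240) [314. -35.   0.]
(340, 205) [ 449. -157.    0.]
(360, 205) [ 447. -236.    0.]
(350, 245) [ 291. -191.    0.]
(340, 225) [ 370. -154.    0.]
```

View pics/js4.png

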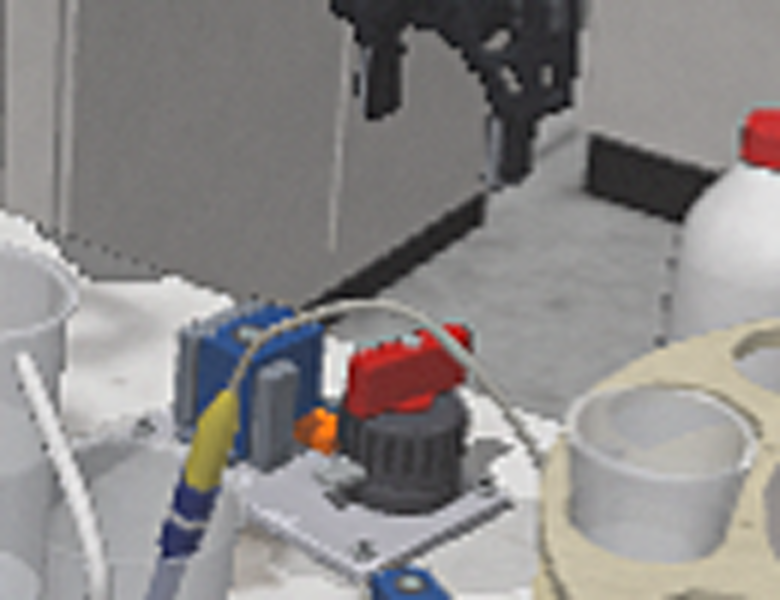

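View pics/jt4.png

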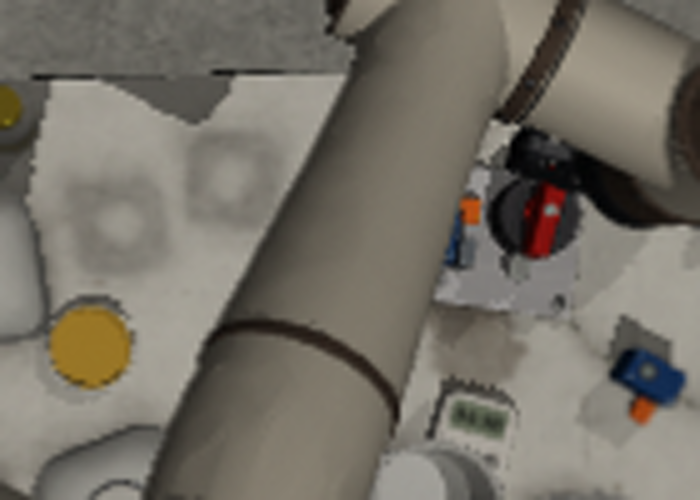

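Knob bar stands loose, finger swung to the near side (crop 345,480 scene; 515,262 top); tongue free. Now above the block.

>>> {"method": "send_rows", "body": {
  "translation": [
    [-0.004,-0.008,0],
    [-0.008,-0.016,0],
    [-0.012,-0.024,0],
    [-0.016,-0.032,0.01],
    [-0.02,-0.04,0.02],
    [-0.024,-0.05,0.03],
    [-0.028,-0.06,0.03],
    [-0.032,-0.068,0.03],
    [-0.0357,-0.0744,0.03],
    [-0.0357,-0.0744,0.03],
    [-0.0357,-0.0744,0.03]
  ],
  "yaw": [8,16,24,32,40,48,56,64,72,80.2,80.2],
  "fingers": [0,0,0,0,0,0,0,0,0,0,0]
}}

```text
clock: 8.7
position: [438.3, -329.4, 149.2]
ee_rot: [-0.655, 0.756, -0.0, 0.002]
contact_force: [0.1, 0.1, -0.2]
gripper_width: 85.4
```

```bash
python3 - <<'E'
from h import *
tocall([439.5,-330,33],-8.2)
t=get_image("top")
s=get_image("scene");crop(s,340,180,130,100,6,"pics/js5.png");crop(t,300,160,140,100,5,"pics/jt5.png")
E
```

```text
pos [ 438.3 -329.4  149.2] tiltz [ 0.0034  0.003  -1.    ] tooly ang 171.84 width 85.4 F [ 0.1  0.1 -0.2] j [-0.35  0.33 -0.3  -0.   -0.94  0.21] t 8.7
translation m [ 0.0008 -0.0009  0.1162] yaw(tool) 0.04
```

View pics/js5.png

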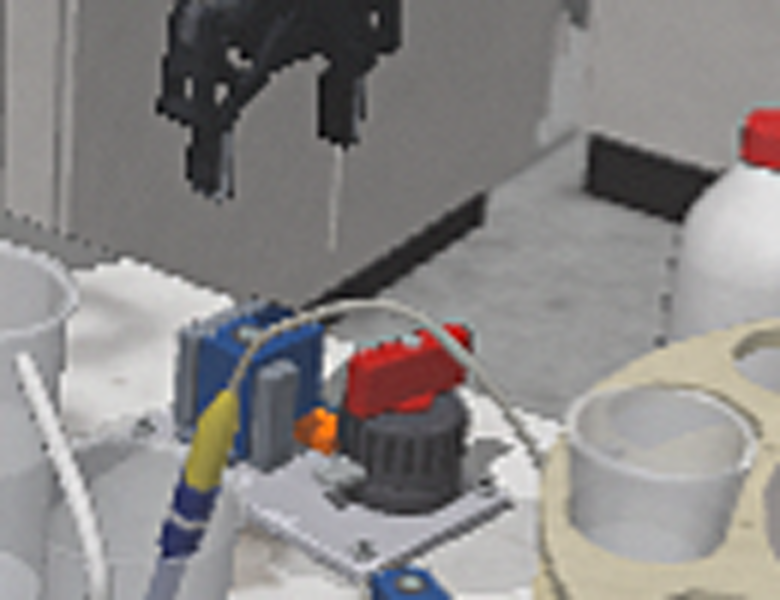

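View pics/jt5.png

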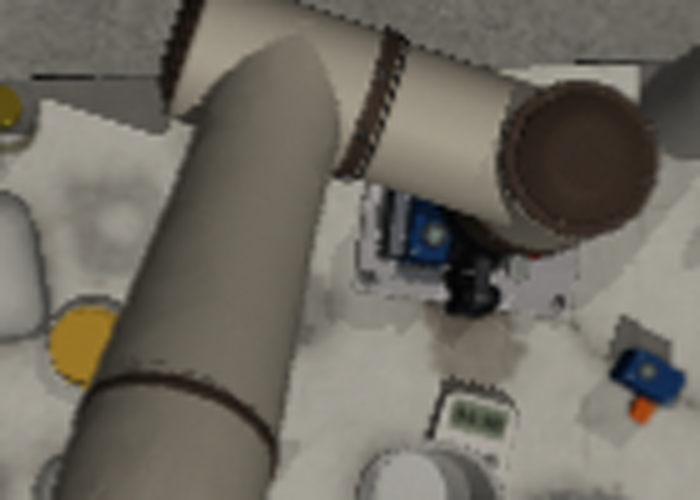

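Jaws straddle the block (scene tips at (212,190)/(340,140), block beneath at (250,340)). Descend.

>>> {"method": "send_rows", "body": {
  "translation": [
    [0.0008,-0.0009,0.03],
    [0.0008,-0.0009,0.06],
    [0.0008,-0.0009,0.085],
    [0.0008,-0.0009,0.105],
    [0.0008,-0.0009,0.1162],
    [0.0008,-0.0009,0.1162],
    [0.0008,-0.0009,0.1162]
  ],
  "yaw": [0,0,0,0,0,0,0],
  "fingers": [0,0,0,0,0,0,0]
}}

```text
clock: 9.5
position: [440.3, -330.8, 33.7]
ee_rot: [-0.656, 0.755, -0.001, 0.002]
contact_force: [0.1, -0.7, 0.8]
gripper_width: 85.3
```

>>> {"method": "send_rows", "body": {
  "translation": [
    [0,0,0],
    [0,0,0],
    [0,0,0],
    [0,0,0],
    [0,0,0],
    [0,0,0],
    [0,0,0],
    [0,0,0]
  ],
  "yaw": [0,0,0,0,0,0,0,0],
  "fingers": [40,80,140,200,255,255,255,255]
}}

```text
clock: 10.3
position: [441.2, -331.3, 35.2]
ee_rot: [-0.657, 0.754, -0.002, 0.003]
contact_force: [-0.2, 0.1, 5.8]
gripper_width: 57.2
```

```bash
python3 - <<'E'
from h import *
tocall([439.5,-330,200],-8.2)
s=get_image("scene");crop(s,340,180,130,100,6,"pics/js6.png")
E
```

```text
pos [ 441.2 -331.3   35.2] tiltz [ 6.9e-03  7.0e-04 -1.0e+00] tooly ang 172.07 width 57.2 F [-0.2  0.1  5.8] j [-0.35  0.48 -0.41 -0.   -0.67  0.22] t 10.3
translation m [-0.0013  0.0007 -0.1648] yaw(tool) 0.27
```

View pics/js6.png

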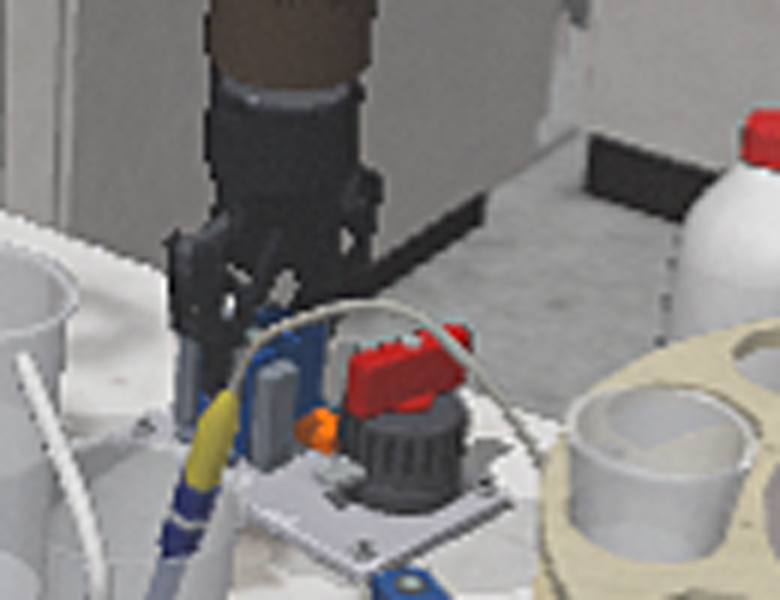

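Gripped across 58 mm (57.2 measured). Lift straight up.

>>> {"method": "send_rows", "body": {
  "translation": [
    [0,0,-0.015],
    [0,0,-0.035],
    [0,0,-0.06],
    [0,0,-0.09],
    [0,0,-0.12],
    [0,0,-0.14],
    [0,0,-0.14]
  ],
  "yaw": [0,0,0,0,0,0,0],
  "fingers": [255,255,255,255,255,255,255]
}}

```text
clock: 11.05
position: [441.5, -331.8, 177.8]
ee_rot: [-0.657, 0.754, -0.005, 0.004]
contact_force: [0.6, 0.8, -3.4]
gripper_width: 56.9
```

```bash
python3 - <<'E'
from h import *
tocall([440,-150,130],-8.2)
s=get_image("scene");crop(s,320,150,130,100,6,"pics/js7.png")
E
```

```text
pos [ 441.5 -331.8  177.8] tiltz [ 0.0125 -0.0015 -0.9999] tooly ang 172.08 width 56.9 F [ 0.6  0.8 -3.4] j [-0.35  0.3  -0.26 -0.   -1.    0.22] t 11.05
translation m [-0.1799  0.0271  0.0475] yaw(tool) 0.28
```

View pics/js7.png

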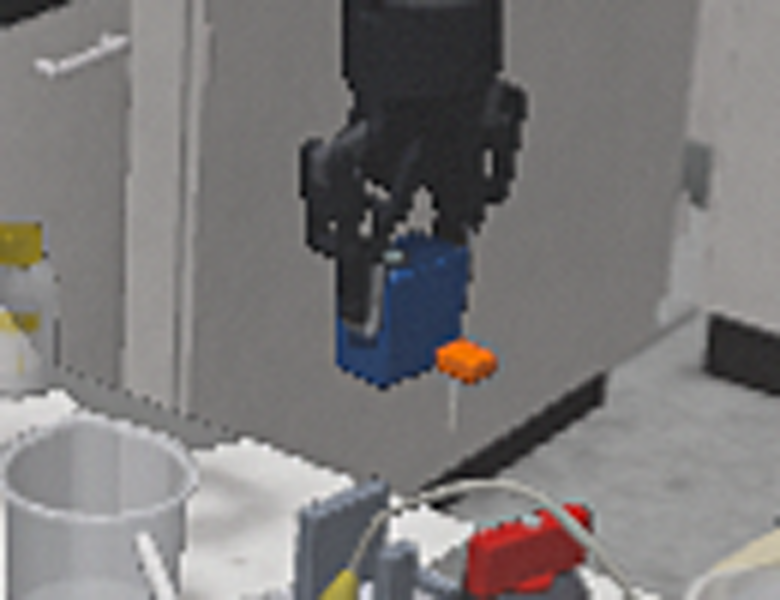

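Block hangs level in the jaws with the tongue at crop (467,360), clear of the jig. Carry it across to the bare patch.

>>> {"method": "send_rows", "body": {
  "translation": [
    [-0.02,0.003,0],
    [-0.05,0.008,0],
    [-0.085,0.013,0.0],
    [-0.12,0.019,0.0],
    [-0.15,0.023,0.0],
    [-0.17,0.026,0.0],
    [-0.17,0.026,0],
    [-0.17,0.026,0]
  ],
  "yaw": [0,0,0,0,0,0,0,0],
  "fingers": [255,255,255,255,255,255,255,255]
}}

```text
clock: 11.9
position: [437.0, -158.7, 174.1]
ee_rot: [-0.657, 0.754, -0.001, 0.003]
contact_force: [-0.3, -0.1, -3.4]
gripper_width: 57.7
```

```bash
python3 - <<'E'
from h import *
tocall([440,-160,28],-8.2)
s=get_image("scene");crop(s,180,0,300,310,1.9,"pics/js8.png");crop(get_image("top"),180,120,260,180,3,"pics/jt8.png")
E
```

```text
pos [ 437.  -158.7  174.1] tiltz [ 0.0055  0.0014 -1.    ] tooly ang 172.09 width 57.7 F [-0.3 -0.1 -3.4] j [ 0.    0.16 -0.46 -0.   -0.94 -0.14] t 11.9
translation m [ 0.0012 -0.0024  0.1462] yaw(tool) 0.29
```

View pics/js8.png

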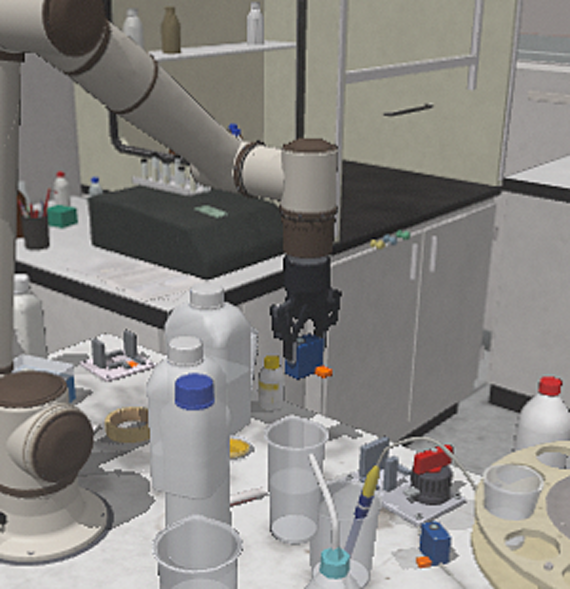

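View pics/jt8.png

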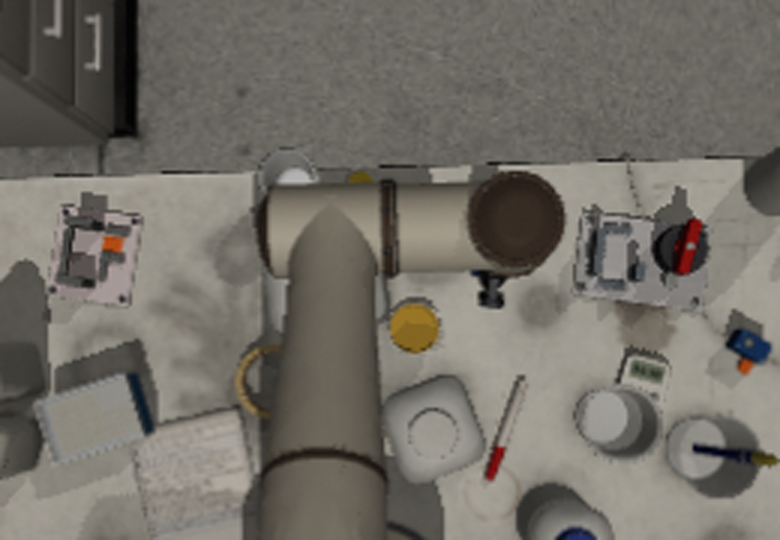

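```bash
python3 - <<'E'
from h import *
print(tri((343,76.5),(352.3,193.3)))
for z in (440,470,500): print(z,onz("top",267,196,z).round(), "junction",onz("top",180+390/3,196,z).round(),proj("scene",[437,-60,z]).round(),proj("scene",[437,-110,z]).round())
print(onz("top",180+415/3,120+325/3,0))
E
```

```text
(array([ 433.41642677, -161.41120657,  523.77527545]), np.float64(1.259972869824507))
440 [442.  69. 440.] junction [439. -51. 440.] [[317. 100.]] [[330. 102.]]
470 [439.  65. 470.] junction [436. -52. 470.] [[317.  90.]] [[330.  92.]]
500 [436.  60. 500.] junction [432. -53. 500.] [[317.  80.]] [[330.  82.]]
[359.08445931 -68.94492703   0.        ]
```

The wrist segment's underside would come down near the 290 mm bottle at y=-160, so I place the block farther right, at y≈-212.

```bash
python3 - <<'E'
from h import *
tocall([440,-212,45],-8.2)
E
```

```text
pos [ 437.4 -159.5  174.6] tiltz [ 0.0066  0.0011 -1.    ] tooly ang 172.0 width 56.9 F [ 0.6 -0.1 -4.1] j [-0.    0.16 -0.46 -0.   -0.94 -0.14] t 12.0
translation m [ 0.0519 -0.009   0.1296] yaw(tool) 0.2
```

>>> {"method": "send_rows", "body": {
  "translation": [
    [0.015,-0.003,0],
    [0.035,-0.006,0.0],
    [0.0519,-0.009,0.0],
    [0.0519,-0.009,0.03],
    [0.0519,-0.009,0.06],
    [0.0519,-0.009,0.09],
    [0.0519,-0.009,0.115],
    [0.0519,-0.009,0.13],
    [0.0519,-0.009,0.13],
    [0.0519,-0.009,0.13]
  ],
  "yaw": [0,0,0,0,0,0,0,0,0,0],
  "fingers": [255,255,255,255,255,255,255,255,255,255]
}}

```text
clock: 13.0
position: [440.2, -212.8, 44.5]
ee_rot: [-0.656, 0.755, -0.002, 0.003]
contact_force: [0.9, 0.5, -3.8]
gripper_width: 56.9
```

```bash
python3 - <<'E'
from h import *
tocall([440,-212,26],-8.2)
s=get_image("scene");crop(s,180,0,300,310,1.9,"pics/js9.png");crop(s,310,190,120,90,6,"pics/js9b.png")
E
```

```text
pos [ 440.2 -212.8   44.5] tiltz [ 6.2e-03  9.0e-04 -1.0e+00] tooly ang 171.95 width 56.9 F [ 0.9  0.5 -3.8] j [-0.12  0.39 -0.56 -0.   -0.62 -0.02] t 13.0
translation m [-0.0007  0.0004  0.0185] yaw(tool) 0.15
```

View pics/js9.png

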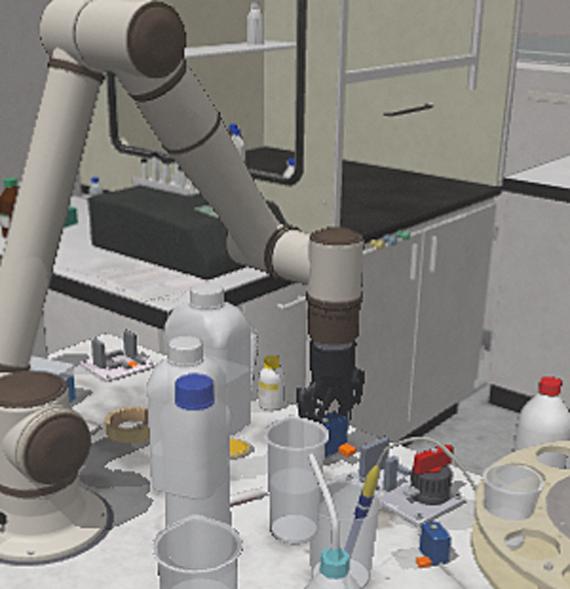

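View pics/js9b.png

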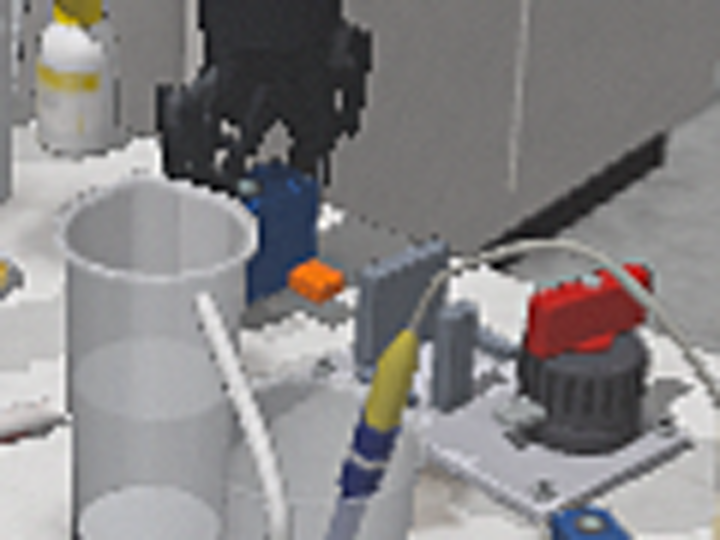

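Block ≈19 mm above the bench, wrist right of and above the big bottle. Lower and check force.

>>> {"method": "send_rows", "body": {
  "translation": [
    [0,0,0.008],
    [0,0,0.014],
    [0,0,0.0175],
    [0,0,0.0185],
    [0,0,0.0195],
    [0,0,0.0195]
  ],
  "yaw": [0,0,0,0,0,0],
  "fingers": [255,255,255,255,255,255]
}}

```text
clock: 13.65
position: [440.9, -212.6, 25.7]
ee_rot: [-0.656, 0.755, -0.002, 0.003]
contact_force: [0.3, -0.1, -3.4]
gripper_width: 57.4
```

>>> {"method": "send_rows", "body": {
  "translation": [
    [0,0,0.001],
    [0,0,0.002],
    [0,0,0.002]
  ],
  "yaw": [0,0,0],
  "fingers": [255,255,255]
}}

```text
clock: 13.95
position: [441.2, -212.7, 25.2]
ee_rot: [-0.656, 0.755, -0.003, 0.003]
contact_force: [-2.0, 1.1, 8.4]
gripper_width: 57.1
```

Contact (+8 N) at TCP z = 25.2, as expected. Release and rise.

>>> {"method": "send_rows", "body": {
  "translation": [
    [0,0,-0.0005],
    [0,0,-0.0005],
    [0,0,-0.0005],
    [0,0,-0.0005],
    [0,0,-0.0005],
    [0,0,-0.03],
    [0,0,-0.07],
    [0,0,-0.11],
    [0,0,-0.14],
    [0,0,-0.14]
  ],
  "yaw": [0,0,0,0,0,0,0,0,0,0],
  "fingers": [100,50,0,0,0,0,0,0,0,0]
}}

```text
clock: 14.95
position: [442.9, -213.5, 169.9]
ee_rot: [-0.656, 0.754, -0.007, 0.006]
contact_force: [0.8, 0.1, -0.2]
gripper_width: 85.5
```

```bash
python3 - <<'E'
from h import *
tocall([441,-212.5,165],81.8)
s=get_image("scene");t=get_image("top");cv2.imwrite("pics/top10.png",t);cv2.imwrite("pics/scene10.png",s)
crop(s,310,170,120,90,6,"pics/js10.png");crop(t,310,150,120,90,6,"pics/jt10.png")
E
```

```text
pos [ 442.9 -213.5  169.9] tiltz [ 0.0184 -0.0024 -0.9998] tooly ang 172.07 width 85.5 F [ 0.8  0.1 -0.2] j [-0.12  0.21 -0.41  0.   -0.93 -0.02] t 14.95
translation m [-0.0007  0.0021  0.0049] yaw(tool) -89.73
```

View pics/js10.png

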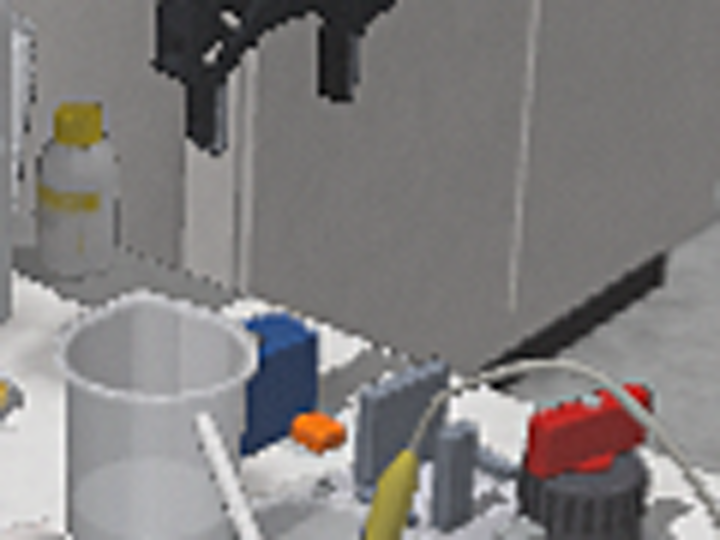

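View pics/jt10.png

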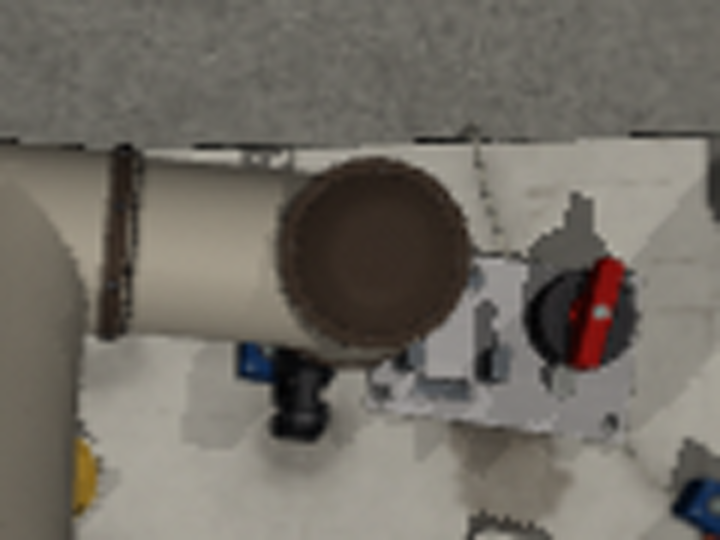

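Block stands upright on the bench (blue at crop (280,385), tongue (318,430)), cheeks of the jig empty, red knob turned. Turn the hand a quarter, then descend.

>>> {"method": "send_rows", "body": {
  "translation": [
    [0,0,0],
    [0,0,0],
    [0,0,0],
    [0,0.001,0],
    [0,0.001,0],
    [0,0.001,0],
    [0,0.001,0],
    [0,0.002,0],
    [-0.0005,0.002,0],
    [-0.0005,0.002,0],
    [-0.0005,0.002,0],
    [-0.0005,0.002,0]
  ],
  "yaw": [-8.5,-17,-25.5,-34,-42.5,-51,-59.5,-68,-76.5,-85,-89.7,-89.7],
  "fingers": [0,0,0,0,0,0,0,0,0,0,0,0]
}}

```text
clock: 16.25
position: [437.2, -211.7, 163.9]
ee_rot: [0.997, -0.073, 0.003, -0.001]
contact_force: [0.2, 0.4, 0.5]
gripper_width: 85.7
```

```bash
python3 - <<'E'
from h import *
tocall([441.2,-212.7,30],81.8)
E
```

```text
pos [ 437.2 -211.7  163.9] tiltz [ 0.0061  0.0011 -1.    ] tooly ang -98.33 width 85.7 F [0.2 0.4 0.5] j [-0.12  0.21 -0.43 -0.   -0.93  1.54] t 16.25
translation m [0.0033 0.0007 0.1339] yaw(tool) -0.13
```

>>> {"method": "send_rows", "body": {
  "translation": [
    [0.0035,0,0.03],
    [0.0035,0.0005,0.065],
    [0.0035,0.0007,0.095],
    [0.0035,0.0007,0.12],
    [0.0035,0.0007,0.134],
    [0.0035,0.0007,0.134],
    [0.0035,0.0007,0.134],
    [0.0035,0.0007,0.134]
  ],
  "yaw": [0,0,0,0,0,0,0,0],
  "fingers": [0,0,0,0,0,0,0,0]
}}

```text
clock: 17.05
position: [442.0, -212.8, 30.6]
ee_rot: [0.997, -0.073, 0.004, -0.001]
contact_force: [0.9, -1.1, 0.5]
gripper_width: 85.1
```

```bash
python3 - <<'E'
from h import *
tocall([441.2,-212.7,30],81.8)
s=get_image("scene");t=get_image("top")
crop(s,310,170,120,90,6,"pics/js11.png");crop(t,310,150,120,90,6,"pics/jt11.png")
E
```

```text
pos [ 442.  -212.8   30.6] tiltz [ 7.6e-03  8.0e-04 -1.0e+00] tooly ang -98.35 width 85.1 F [ 0.9 -1.1  0.5] j [-0.12  0.41 -0.57 -0.   -0.59  1.55] t 17.05
translation m [-0.0008 -0.      0.0006] yaw(tool) -0.15
```

View pics/js11.png

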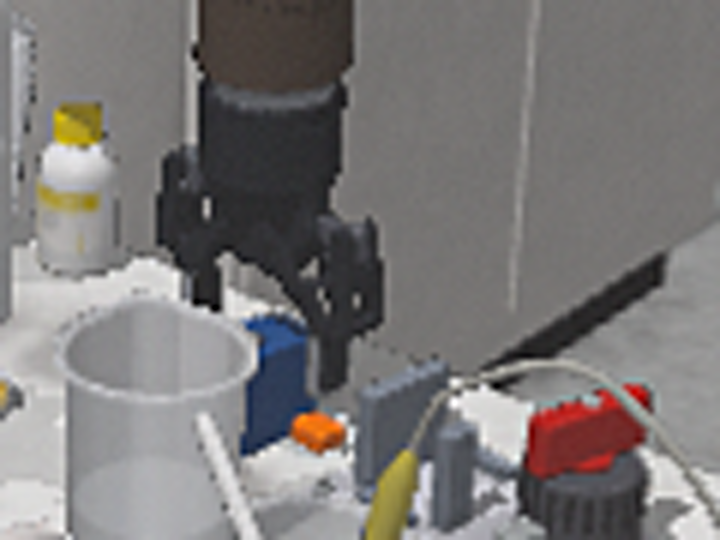

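Jaws straddle the 36 mm width, right finger at (330,375) well above the tongue (318,430). Close.

>>> {"method": "send_rows", "body": {
  "translation": [
    [-0.0008,0,0],
    [-0.0008,0,0],
    [-0.0008,0,0],
    [-0.0008,0,0],
    [-0.0008,0,0],
    [-0.0008,0,0],
    [-0.0008,0,0],
    [-0.0008,0,0],
    [-0.0008,0,0]
  ],
  "yaw": [0,0,0,0,0,0,0,0,0],
  "fingers": [40,80,120,160,200,255,255,255,255]
}}

```text
clock: 18.05
position: [441.6, -212.6, 31.3]
ee_rot: [0.997, -0.073, 0.004, -0.001]
contact_force: [-0.6, 2.9, 6.5]
gripper_width: 35.4
```

```bash
python3 - <<'E'
from h import *
tocall([441.2,-212.7,400],81.8)
E
```

```text
pos [ 441.6 -212.6   31.3] tiltz [ 8.9e-03  7.0e-04 -1.0e+00] tooly ang -98.33 width 35.4 F [-0.6  2.9  6.5] j [-0.12  0.41 -0.57 -0.   -0.59  1.55] t 18.05
translation m [ 0.0029 -0.0006 -0.3687] yaw(tool) -0.13
```

Gripped across 36 mm (35.4). Lift high for the crossing.

>>> {"method": "send_rows", "body": {
  "translation": [
    [0,0,-0.015],
    [0,0,-0.045],
    [0,0,-0.085],
    [0.001,0,-0.125],
    [0.001,0,-0.165],
    [0.001,0,-0.205],
    [0.002,0,-0.245],
    [0.002,0,-0.285],
    [0.002,0,-0.32],
    [0.003,0,-0.345],
    [0.003,0,-0.36],
    [0.003,0,-0.36]
  ],
  "yaw": [0,0,0,0,0,0,0,0,0,0,0,0],
  "fingers": [255,255,255,255,255,255,255,255,255,255,255,255]
}}

```text
clock: 19.25
position: [441.7, -213.4, 392.2]
ee_rot: [0.997, -0.073, 0.006, -0.001]
contact_force: [-0.7, -0.4, -2.5]
gripper_width: 34.7
```

```bash
python3 - <<'E'
from h import *
tocall([464.2,359.5,390],80.6)
s=get_image("scene");t=get_image("top");cv2.imwrite("pics/top12.png",t)
crop(s,250,0,200,250,2.4,"pics/js12.png");crop(t,185,175,60,60,10,"pics/ct12.png")
E
```

```text
pos [ 441.7 -213.4  392.2] tiltz [ 1.120e-02  6.000e-04 -9.999e-01] tooly ang -98.34 width 34.7 F [-0.7 -0.4 -2.5] j [-0.12  0.07 -0.01 -0.   -1.48  1.54] t 19.25
translation m [-0.0609 -0.5701  0.0028] yaw(tool) 1.06
```

View pics/js12.png

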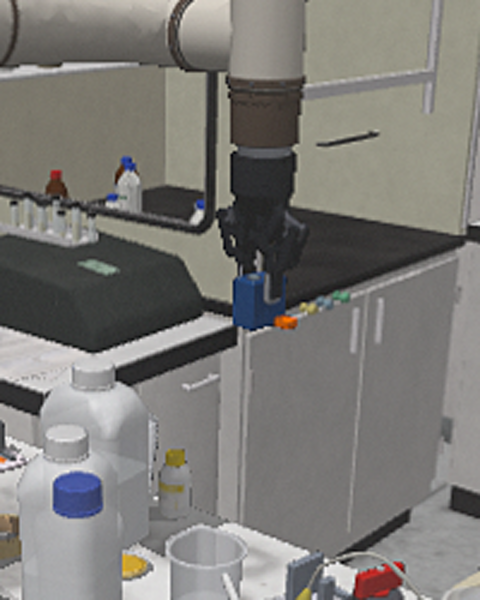

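View pics/ct12.png

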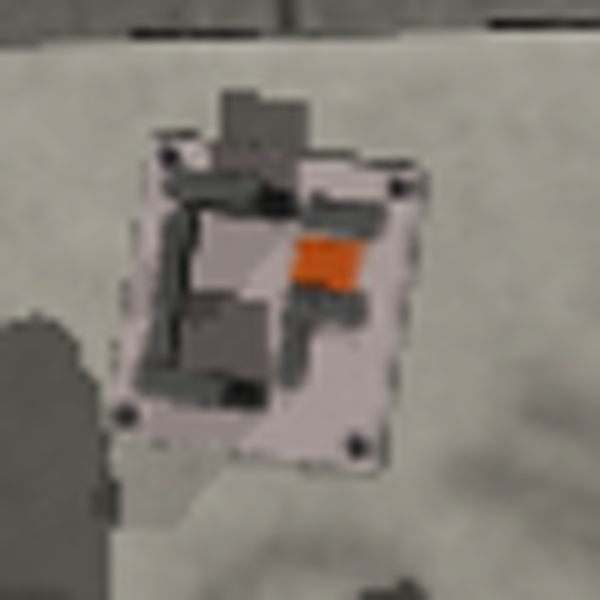

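The block hangs high above the bottles; in the cradle crop the orange slot sits at (327,264), plate corners at (158,132),(425,172),(383,468),(112,432).

```bash
cat > cr.py <<'E'
from h import *
np.set_printoptions(precision=1,suppress=True)
c=lambda X,Y:(185+X/10-.45,175+Y/10-.45)
Cn=np.array([onz("top",*c(*a),8)[:2] for a in[(158,132),(425,172),(383,468),(112,432)]])
H=np.array([onz("top",*c(*a),8)[:2] for a in[(169,155),(400,186),(358,446),(124,416)]])
for nm,P,sx,sy in(("corners",Cn,60,55),("holes",H,51,46)):
    M=np.array([[sx,sy-10],[sx,-sy-10],[-sx,-sy-10],[-sx,sy-10]],float)
    # rigid fit
    mc,pc=M.mean(0),P.mean(0);U=(M-mc).T@(P-pc);a=np.arctan2(U[0,1]-U[1,0],U[0,0]+U[1,1])
    Rm=np.array([[np.cos(a),-np.sin(a)],[np.sin(a),np.cos(a)]]);o=pc-Rm@mc
    print(nm,"origin",o,"yaw deg",np.degrees(a),"res",(P-(M@Rm.T+o)).ravel(),"meas",P.ravel())
    for z in(0,):print("slot in cradle",Rm.T@(onz("top",*c(327,264),8)[:2]-o))
    for p in [(165,172),(300,218),(140,385),(265,408)]: print(p,"cheek top pt in cradle",Rm.T@(onz("top",*c(*p),64)[:2]-o))
E
python3 cr.py
```

```text
corners origin [465.  361.9] yaw deg -8.984621917051584 res [ 0.8 -0.1 -1.2  1.   0.3 -0.4  0.1 -0.5] meas [532.1 396.9 513.  289.3 395.9 306.6 412.9 415.2]
slot in cradle [ 17.4 -30.8]
(165, 172) cheek top pt in cradle [40.9 20.8]
(300, 218) cheek top pt in cradle [ 30.1 -34. ]
(140, 385) cheek top pt in cradle [-41.1  17.5]
(265, 408) cheek top pt in cradle [-43.5 -31.8]
holes origin [465.2 364.5] yaw deg -9.327827080149838 res [ 1.4  0.6  1.2 -1.7 -1.  -1.  -1.6  2. ] meas [522.7 392.4 507.6 299.3 404.8 316.5 419.1 410.4]
slot in cradle [ 17.8 -33.4]
(165, 172) cheek top pt in cradle [41.  18.4]
(300, 218) cheek top pt in cradle [ 30.6 -36.5]
(140, 385) cheek top pt in cradle [-41.   14.6]
(265, 408) cheek top pt in cradle [-43.  -34.7]
```

```bash
python3 - <<'E'
from h import *
tocall([465.3,362.3,392],81)
print(tool([464-441,362-(-213),0]))
E
```

```text
pos [ 440.7 -212.9  389.3] tiltz [ 0.0058  0.0025 -1.    ] tooly ang -98.34 width 34.9 F [-0.4  0.  -4.5] j [-0.12  0.07 -0.01 -0.   -1.48  1.54] t 19.35
translation m [-0.0591 -0.5726 -0.0011] yaw(tool) 0.66
[-0.06067681 -0.57224987  0.0015527 ]
```

>>> {"method": "send_rows", "body": {
  "translation": [
    [-0.002,-0.02,0],
    [-0.006,-0.055,0],
    [-0.01,-0.095,0],
    [-0.014,-0.135,0],
    [-0.018,-0.175,0],
    [-0.022,-0.215,0],
    [-0.026,-0.255,0],
    [-0.03,-0.295,0],
    [-0.034,-0.33,0],
    [-0.037,-0.355,0],
    [-0.0375,-0.363,0],
    [-0.0375,-0.363,0]
  ],
  "yaw": [0,0,0,0,0,0,0,0,0,0,0,0],
  "fingers": [255,255,255,255,255,255,255,255,255,255,255,255]
}}

```text
clock: 20.55
position: [455.8, 152.3, 388.3]
ee_rot: [0.997, -0.072, 0.001, -0.0]
contact_force: [1.3, -1.3, -3.8]
gripper_width: 35.7
```

```bash
python3 - <<'E'
from h import *
tocall([465.3,362.3,300],81)
E
```

```text
pos [455.8 152.3 388.3] tiltz [ 2.2e-03  3.0e-04 -1.0e+00] tooly ang -98.25 width 35.7 F [ 1.3 -1.3 -3.8] j [ 0.66  0.06 -0.03  0.   -1.48  0.76] t 20.55
translation m [-0.0209 -0.2091  0.0883] yaw(tool) 0.75
```

>>> {"method": "send_rows", "body": {
  "translation": [
    [-0.002,-0.02,0],
    [-0.006,-0.055,0],
    [-0.01,-0.095,0],
    [-0.014,-0.135,0],
    [-0.018,-0.17,0.01],
    [-0.0205,-0.195,0.03],
    [-0.0209,-0.209,0.065],
    [-0.0209,-0.209,0.105],
    [-0.0209,-0.209,0.145],
    [-0.0209,-0.209,0.185],
    [-0.0209,-0.209,0.2],
    [-0.0209,-0.209,0.2]
  ],
  "yaw": [0,0,0,0,0.7,0.7,0.7,0.7,0.7,0.7,0.7,0.7],
  "fingers": [255,255,255,255,255,255,255,255,255,255,255,255]
}}

```text
clock: 21.75
position: [464.6, 359.1, 184.4]
ee_rot: [0.997, -0.079, -0.002, 0.003]
contact_force: [-1.5, -0.5, -4.2]
gripper_width: 34.8
```

```bash
python3 - <<'E'
from h import *
tocall([465.3,362.3,115],81)
s=get_image("scene");t=get_image("top")
crop(s,200,130,120,100,6,"pics/cs13.png");crop(t,160,150,110,90,7,"pics/ct13.png")
E
```

```text
pos [464.6 359.1 184.4] tiltz [-0.0035 -0.0065 -1.    ] tooly ang -99.07 width 34.8 F [-1.5 -0.5 -4.2] j [ 0.93  0.36 -0.15  0.   -1.06  0.48] t 21.75
translation m [ 0.0004 -0.0038  0.0694] yaw(tool) -0.07
```

View pics/cs13.png

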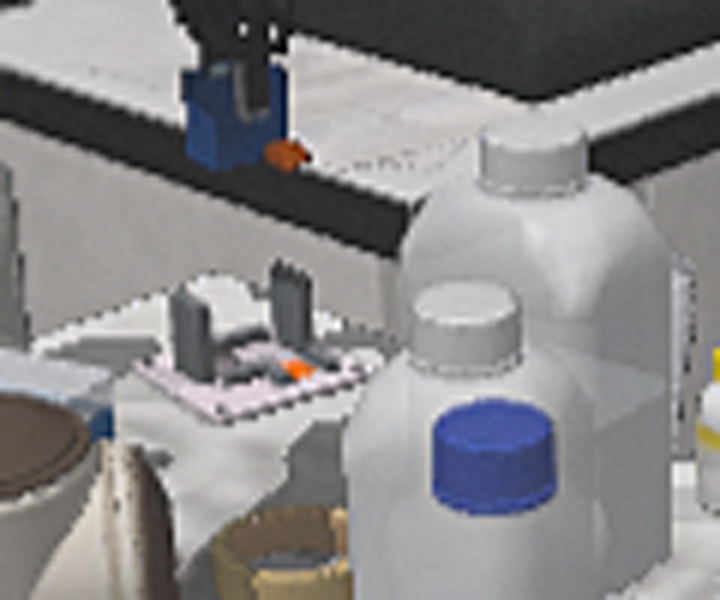

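View pics/ct13.png

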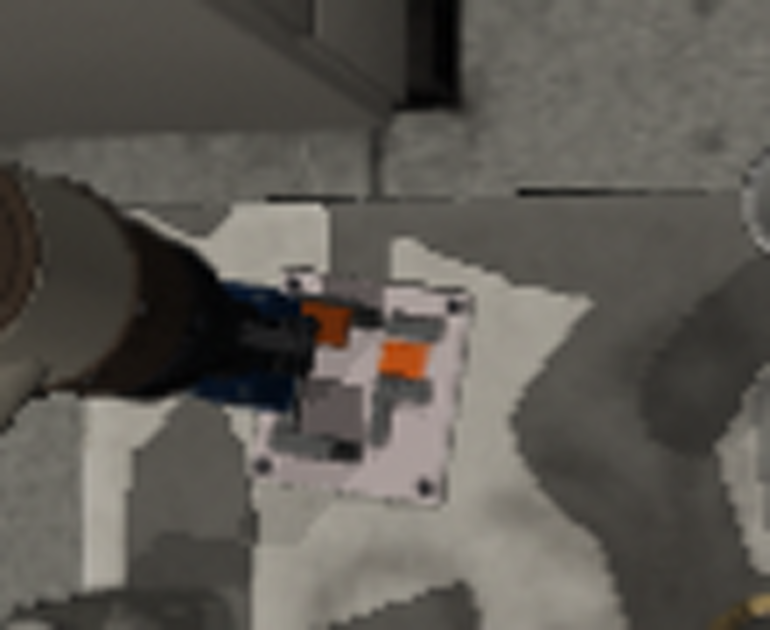

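Block held above the cradle; tongue on the same side as the orange slot (scene: tongue (288,155), slot (300,369)). Cross-check by both views.

```bash
python3 - <<'E'
from h import *
np.set_printoptions(precision=1,suppress=True)
print("slot",tri((249.6,191.1),(217.4,201.0)))
a=np.radians(-9);Rm=np.array([[np.cos(a),-np.sin(a)],[np.sin(a),np.cos(a)]])
print("slot expected",np.array([465,362.3])+Rm@[18,-33])
T=onz("top",160+328/7-.43,150+324/7-.43,165.5)
print("tongue top seen",T,"block frame rel TCP",Rm.T@(T[:2]-np.array([464.6,359.1])))
h=cv2.cvtColor(get_image("top"),cv2.COLOR_BGR2HSV);m=cv2.inRange(h,(5,170,80),(18,255,255));m[:, :180]=0;m[:,240:]=0
n,l,st,ce=cv2.connectedComponentsWithStats(m);print(st,ce)
E
```

```text
slot (array([477. , 328.4,   7.7]), np.float64(0.5102560299778601))
slot expected [477.6 326.9]
tongue top seen [480.2 324.  165.5] block frame rel TCP [ 20.9 -32.3]
[[     0      0    640    400 255949]
 [   203    193      6      6     23]
 [   214    199      7      5     28]] [[319.5 199.5]
 [206.  195.3]
 [217.1 200.9]]
```

```bash
python3 - <<'E'
from h import *
np.set_printoptions(precision=1,suppress=True)
s=read_state();p=s['position'];print(p)
a=np.radians(-9.07);Rm=np.array([[np.cos(a),-np.sin(a)],[np.sin(a),np.cos(a)]])
def W(b): q=Rm@np.array(b[:2]); return [p[0]+q[0],p[1]+q[1],p[2]-31.3+b[2]]
for nm,b in dict(topA=(8,-41,12),topB=(28,-41,12),botB=(28,-41,0),botA=(8,-41,0),rootB=(28,-18,12),blk1=(29,-18,60),blk2=(-29,-18,0),blk3=(-29,-18,60)).items():
    print(nm,"top",proj("top",W(b))[0],"scene",proj("scene",W(b))[0])
t=get_image("top");c=get_image("scene")
crop(t,180,180,50,40,16,"pics/z1.png");crop(c,222,135,40,30,20,"pics/z2.png")
E
```

```text
[466.7 362.2 189.8]
topA top [207.  199.1] scene [246.9 153.1]
topB top [207.9 193.5] scene [251.4 152. ]
botB top [208.9 193.9] scene [251.5 155. ]
botA top [208.  199.4] scene [247.1 156.1]
rootB top [201.5 192.6] scene [248.1 150.5]
blk1 top [197.2 190.7] scene [247.6 138.4]
blk2 top [200.1 208.8] scene [235.5 156.6]
blk3 top [194.5 207.5] scene [234.4 141.5]
```

View pics/z1.png

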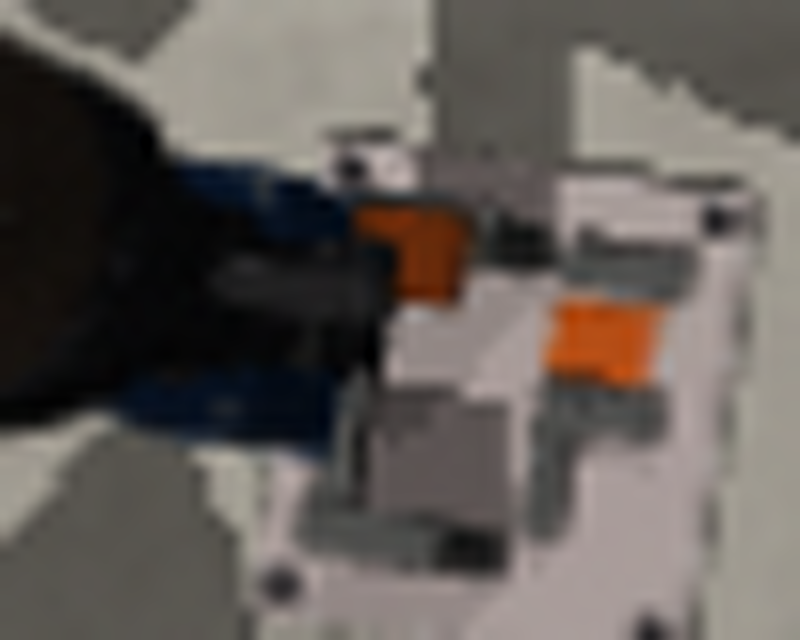

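View pics/z2.png

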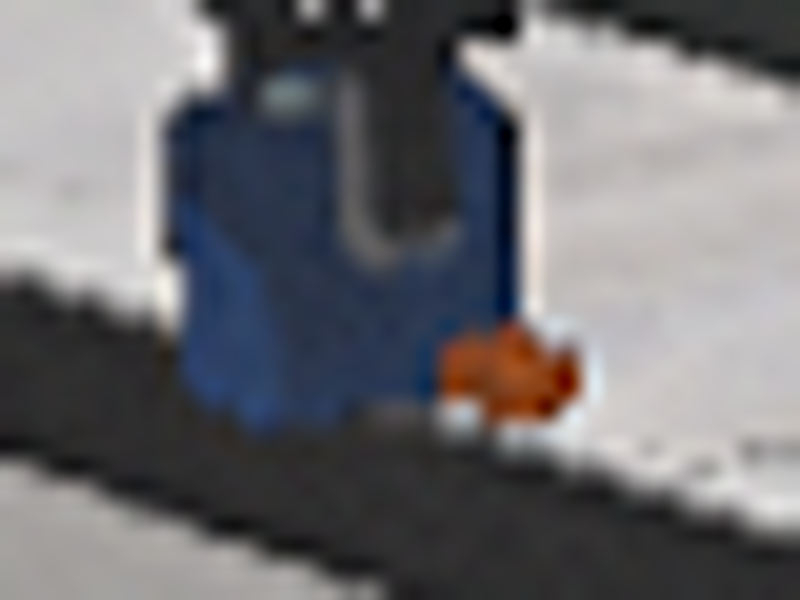

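>>> {"method": "send_rows", "body": {
  "translation": [
    [0,0,0],
    [0,0,0],
    [0,0,0]
  ],
  "yaw": [0,0,0],
  "fingers": [255,255,255]
}}

```text
clock: 22.3
position: [466.6, 362.8, 190.9]
ee_rot: [0.997, -0.078, 0.003, -0.002]
contact_force: [-0.4, -0.3, -4.0]
gripper_width: 35.0
```

```bash
python3 - <<'E'
from h import *
np.set_printoptions(precision=2,suppress=True)
tocall([465.3,362.3,115],81)
t=get_image("top");
tocall([465.3,362.3,115],81)
c=get_image("scene")
tocall([465.3,362.3,115],81)
crop(t,180,180,50,40,16,"pics/z3.png");crop(c,222,135,40,30,20,"pics/z4.png")
E
```

```text
pos [466.6 362.8 190.9] tiltz [ 0.01  0.   -1.  ] tooly ang -98.96 width 35.0 F [-0.4 -0.3 -4. ] j [ 0.94  0.36 -0.14  0.   -1.07  0.48] t 22.3
translation m [-0.    0.    0.08] yaw(tool) 0.04
pos [466.5 362.8 190.7] tiltz [ 0.01  0.   -1.  ] tooly ang -98.96 width 34.9 F [ 0.6 -0.  -3.1] j [ 0.94  0.36 -0.14  0.   -1.07  0.48] t 22.35
translation m [-0.    0.    0.08] yaw(tool) 0.04
pos [466.4 362.7 190.5] tiltz [ 0.  0. -1.] tooly ang -98.96 width 35.5 F [-0.6  0.6 -2.7] j [ 0.94  0.36 -0.14  0.   -1.07  0.48] t 22.4
translation m [-0.    0.    0.08] yaw(tool) 0.04
```

View pics/z3.png

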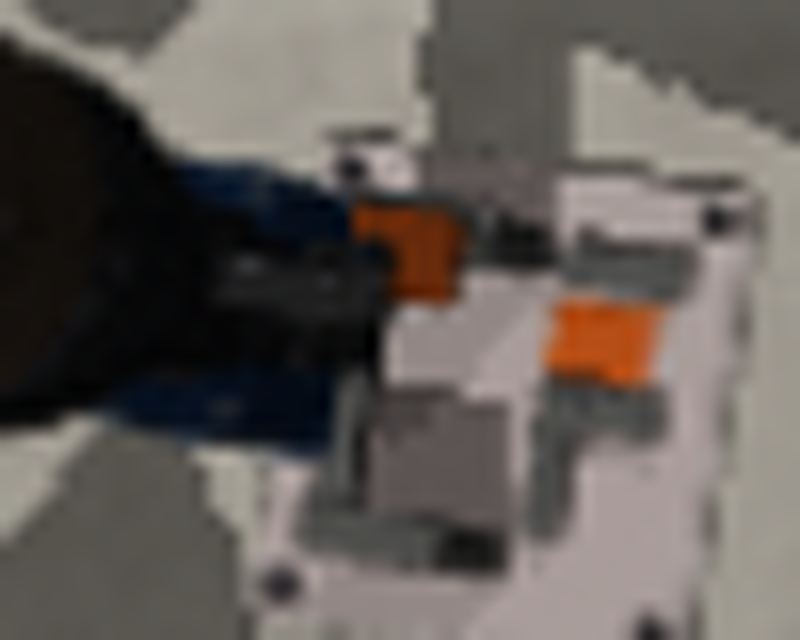

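View pics/z4.png

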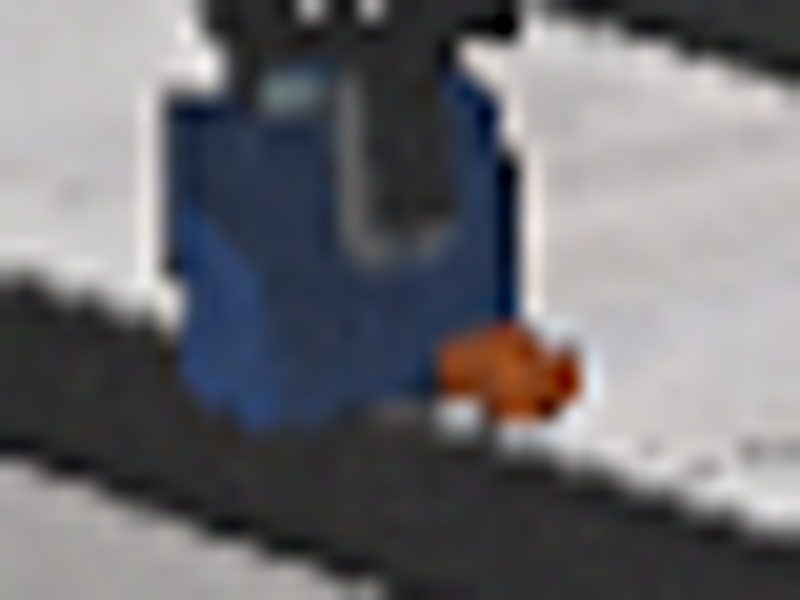

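```bash
python3 - <<'E'
from h import *
np.set_printoptions(precision=1,suppress=True)
p=np.array([466.5,362.7,190.7])
a=np.radians(-9);Rm=np.array([[np.cos(a),-np.sin(a)],[np.sin(a),np.cos(a)]])
def W(b): q=Rm@np.array(b[:2]); return np.array([p[0]+q[0],p[1]+q[1],p[2]-31.3+b[2]])
for nm,u,v,b in(("botA",(246.0,155.3),(208.2,198.4),(8,-41,0)),("blk2",(234.3,156.0),(200.2,207.7),(-29,-18,0)),("botB",(250.6,153.9),(208.7,192.8),(28,-41,0))):
    P,e=tri(u,v);print(nm,P,"gap",e,"expected",W(b),"diff",P-W(b))
E
```

```text
botA [468.8 321.5 161.1] gap 7.4009571465515345 expected [468.  321.  159.4] diff [0.8 0.6 1.7]
blk2 [436.2 350.9 159.9] gap 7.899128085537576 expected [435.  349.5 159.4] diff [1.2 1.5 0.5]
botB [489.1 319.1 161.9] gap 6.236197501639438 expected [487.7 317.8 159.4] diff [1.4 1.2 2.5]
```

```bash
python3 - <<'E'
from h import *
np.set_printoptions(precision=2,suppress=True)
a=np.radians(-9);Rm=np.array([[np.cos(a),-np.sin(a)],[np.sin(a),np.cos(a)]]);o=np.array([465,362.3])
def W(b): q=Rm@np.array(b[:2])+o; return [q[0],q[1],b[2]]
f=lambda uv:(uv-np.array([200,165])+.47)*16*.98
c=get_image("scene")
crop(c,215,165,50,40,16,"pics/z5.png")
for nm,b in dict(BR=(-60,-65,8),TR=(60,-65,8),BL=(-60,45,8),c1=(32,-18,64),c2=(32,18,64),d1=(-32,-18,64),d2=(-32,18,64)).items():
    q=proj("scene",W(b))[0]; print(nm,q,"in crop",(q-[215,165]+.5)*16-.5)
E
```

```text
BR [237.25 199.  ] in crop [363.52 551.54]
TR [263.42 190.9 ] in crop [782.28 421.88]
BL [222.75 190.  ] in crop [131.52 407.44]
c1 [250.18 176.  ] in crop [570.46 183.55]
c2 [245.29 173.37] in crop [492.2  141.41]
d1 [236.15 179.98] in crop [345.98 247.13]
d2 [231.36 177.24] in crop [269.22 203.35]
```

View pics/z5.png

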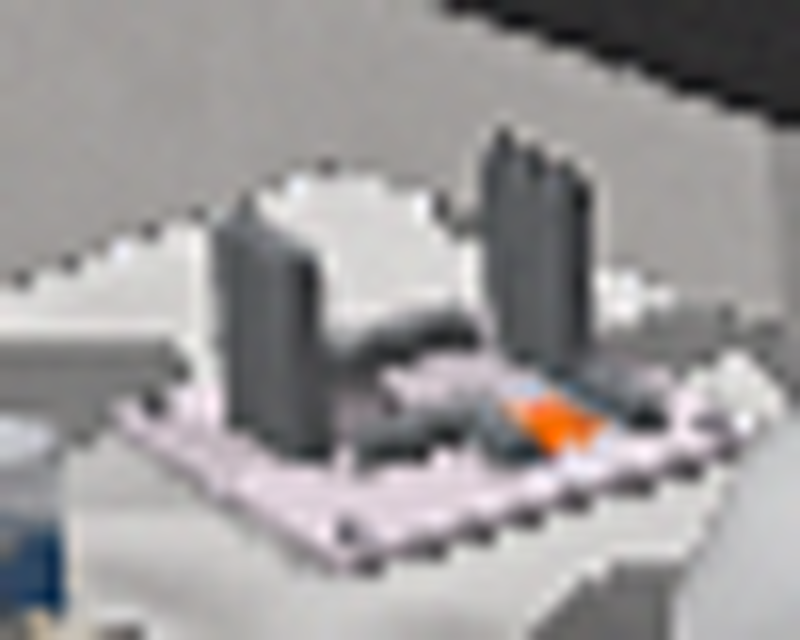

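Both cameras carry ~1 px bias here, so I lower the block to just above the cheeks and compare locally.

```bash
python3 - <<'E'
from h import *
tocall([463.5,361.8,110],81)
E
```

```text
pos [466.4 362.7 190.3] tiltz [ 0.0047  0.0031 -1.    ] tooly ang -98.97 width 35.1 F [-0.7 -0.4 -3.5] j [ 0.94  0.36 -0.14  0.   -1.07  0.48] t 22.45
translation m [-0.0031  0.0016  0.0803] yaw(tool) 0.03
```

>>> {"method": "send_rows", "body": {
  "translation": [
    [-0.001,0.001,0.02],
    [-0.002,0.0015,0.045],
    [-0.003,0.0015,0.065],
    [-0.003,0.0015,0.077],
    [-0.003,0.0015,0.08],
    [-0.003,0.0015,0.08],
    [-0.003,0.0015,0.08],
    [-0.003,0.0015,0.08]
  ],
  "yaw": [0,0,0,0,0,0,0,0],
  "fingers": [255,255,255,255,255,255,255,255]
}}

```text
clock: 23.25
position: [464.1, 362.5, 111.5]
ee_rot: [0.997, -0.078, 0.003, -0.003]
contact_force: [0.4, -0.2, -2.9]
gripper_width: 35.2
```

```bash
python3 - <<'E'
from h import *
np.set_printoptions(precision=2,suppress=True)
t=get_image("top");c=get_image("scene")
tocall([463.5,361.8,110],81)
crop(t,182,178,50,40,16,"pics/z6.png");crop(c,215,155,50,40,16,"pics/z7.png")
p=read_state()['position']
a=np.radians(-9);Rm=np.array([[np.cos(a),-np.sin(a)],[np.sin(a),np.cos(a)]])
def W(b): q=Rm@np.array(b[:2])+p[:2]; return [q[0],q[1],p[2]-31.3+b[2]]
for nm,b in dict(topA=(8,-41,12),topB=(28,-41,12),botB=(28,-41,0),botA=(8,-41,0),blk2=(-29,-18,0),blk4=(-29,18,0)).items():
    q=proj("top",W(b))[0];r=proj("scene",W(b))[0]
    print(nm,"top crop",(q-[182,178]+.5)*16-.5,"scene crop",(r-[215,155]+.5)*16-.5)
E
```

```text
pos [463.9 362.2 111.2] tiltz [ 0.01  0.   -1.  ] tooly ang -98.96 width 35.0 F [ 0.8  0.1 -3.7] j [ 0.94  0.43 -0.25  0.   -0.88  0.47] t 23.35
translation m [-0.  0.  0.] yaw(tool) 0.04
topA top crop [508.05 390.09] scene crop [528.17 289.24]
topB top crop [521.17 305.7 ] scene crop [598.39 269.77]
botB top crop [535.52 311.16] scene crop [601.06 315.74]
botA top crop [522.52 394.85] scene crop [531.05 335.44]
blk2 top crop [403.31 537.43] scene crop [348.97 344.4 ]
blk4 top crop [254.8  517.53] scene crop [271.94 301.33]
```

View pics/z6.png

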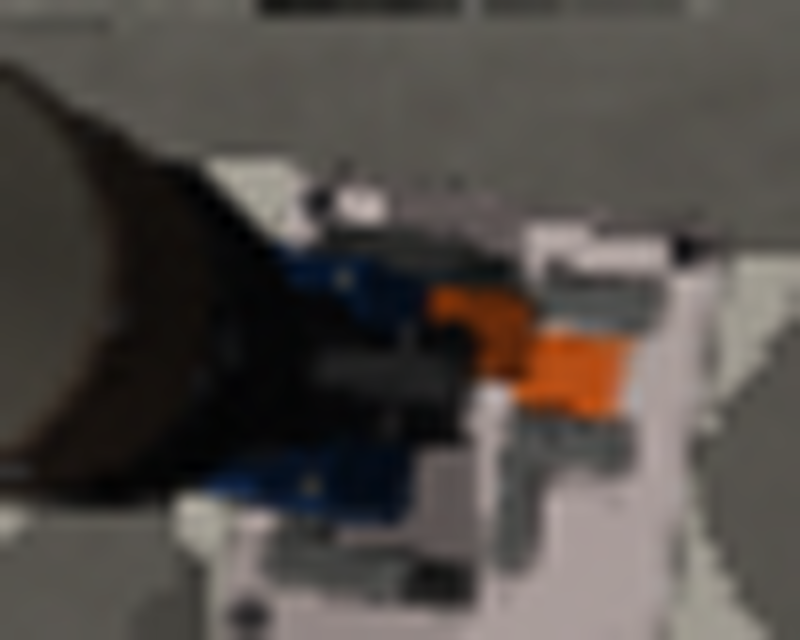

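View pics/z7.png

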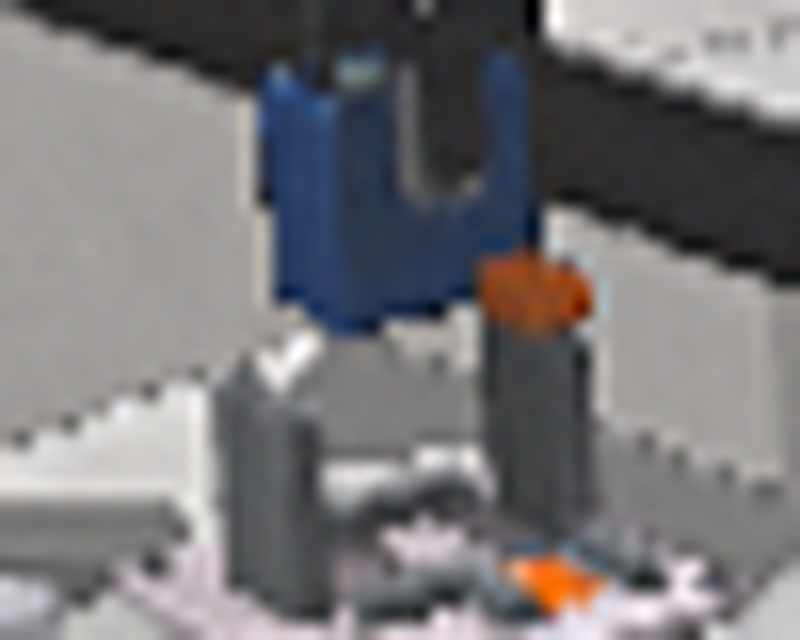

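Local comparison (top crop: block corner seen at (408,522) vs predicted (403,537), slot at (570,375); scene: block left corner (350,330), cheeks (270,400)/(540,400)) says the target should be about 3 mm less in x, 1 mm more in y: (462, 363.2).

```bash
python3 - <<'E'
from h import *
tocall([462,363.2,75],81)
E
```

```text
pos [463.9 362.2 111.2] tiltz [ 0.0058  0.0044 -1.    ] tooly ang -98.96 width 35.0 F [ 0.8  0.1 -3.7] j [ 0.94  0.43 -0.25  0.   -0.88  0.47] t 23.35
translation m [-0.0022 -0.0005  0.0362] yaw(tool) 0.04
```

>>> {"method": "send_rows", "body": {
  "translation": [
    [-0.001,0,0],
    [-0.002,-0.0005,0.0],
    [-0.0022,-0.0005,0.006],
    [-0.0022,-0.0005,0.012],
    [-0.0022,-0.0005,0.018],
    [-0.0022,-0.0005,0.024],
    [-0.0022,-0.0005,0.03],
    [-0.0022,-0.0005,0.03],
    [-0.0022,-0.0005,0.03]
  ],
  "yaw": [0,0,0,0,0,0,0,0,0],
  "fingers": [255,255,255,255,255,255,255,255,255]
}}

```text
clock: 24.25
position: [462.1, 363.2, 81.0]
ee_rot: [0.997, -0.078, 0.003, -0.002]
contact_force: [-0.4, -0.5, -3.4]
gripper_width: 34.9
```

```bash
python3 - <<'E'
from h import *
tocall([462,363.2,60],81)
t=get_image("top");c=get_image("scene")
crop(t,182,178,50,40,16,"pics/z8.png");crop(c,215,155,50,40,16,"pics/z9.png")
tocall([462,363.2,60],81)
E
```

```text
pos [462.1 363.2  81. ] tiltz [ 0.0057  0.004  -1.    ] tooly ang -98.95 width 34.9 F [-0.4 -0.5 -3.4] j [ 0.94  0.47 -0.28  0.   -0.82  0.47] t 24.25
translation m [-0.0002  0.0001  0.021 ] yaw(tool) 0.05
pos [462.2 363.5  81.5] tiltz [ 0.0063  0.0049 -1.    ] tooly ang -98.95 width 35.1 F [-0.4  0.  -3.7] j [ 0.94  0.47 -0.28  0.   -0.82  0.47] t 24.35
translation m [-0.0003  0.0004  0.0215] yaw(tool) 0.05
```

View pics/z8.png

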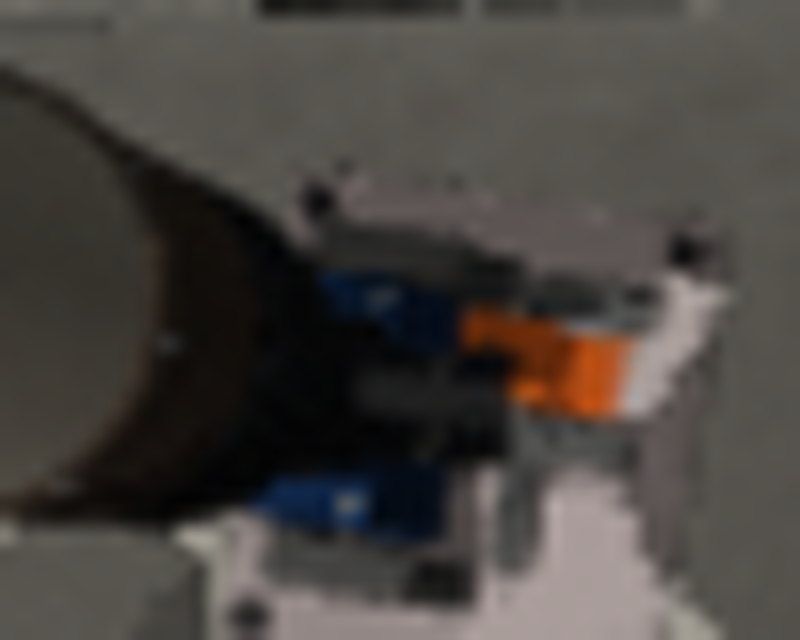

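View pics/z9.png

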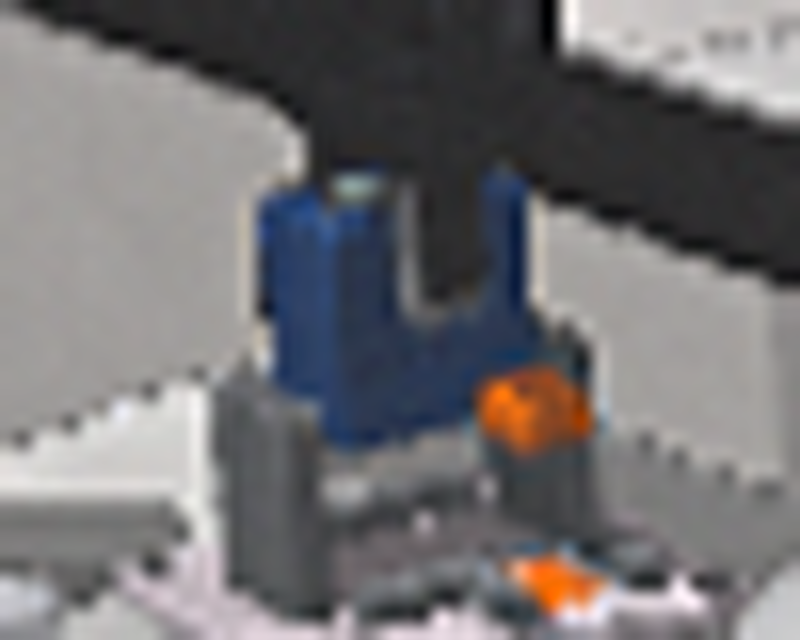

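The block is already 14 mm below the cheek tops without side force, tongue above the slot. Continue slowly.

>>> {"method": "send_rows", "body": {
  "translation": [
    [0,0,0.006],
    [0,0,0.012],
    [0,0,0.018],
    [0,0,0.023],
    [0,0,0.027],
    [0,0,0.027],
    [0,0,0.027]
  ],
  "yaw": [0,0,0,0,0,0,0],
  "fingers": [255,255,255,255,255,255,255]
}}

```text
clock: 25.05
position: [462.5, 363.6, 54.4]
ee_rot: [0.997, -0.078, 0.003, -0.003]
contact_force: [-0.2, 0.6, -3.0]
gripper_width: 35.2
```

```bash
python3 - <<'E'
from h import *
t=get_image("top");c=get_image("scene")
crop(t,182,178,50,40,16,"pics/z10.png");crop(c,215,155,50,40,16,"pics/z11.png")
tocall([462,363.2,39.3],81)
E
```

```text
pos [462.6 363.8  54.8] tiltz [ 0.0068  0.0053 -1.    ] tooly ang -98.95 width 35.0 F [-0.5  0.2 -3.3] j [ 0.94  0.5  -0.3   0.   -0.76  0.47] t 25.15
translation m [-0.0006  0.0008  0.0155] yaw(tool) 0.05
```

View pics/z10.png

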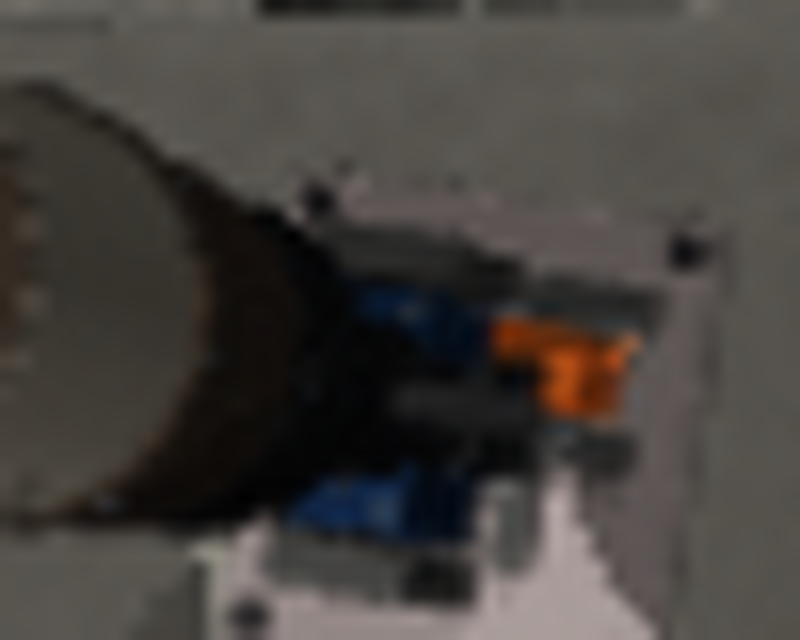

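View pics/z11.png

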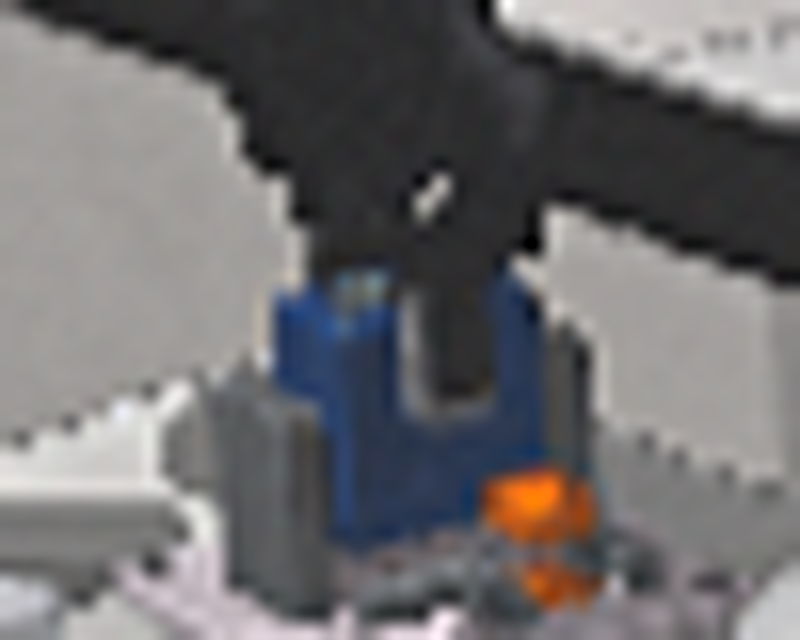

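Tongue is right over the slot (top crop ≈(590,365), scene (540,490) above (560,580)), no side force. Last 15 mm.

>>> {"method": "send_rows", "body": {
  "translation": [
    [-0.0004,0.0004,0.003],
    [-0.0004,0.0004,0.006],
    [-0.0004,0.0004,0.009],
    [-0.0004,0.0004,0.012],
    [-0.0004,0.0004,0.0145],
    [-0.0004,0.0004,0.0145]
  ],
  "yaw": [0,0,0,0,0,0],
  "fingers": [255,255,255,255,255,255]
}}

```text
clock: 25.75
position: [462.1, 363.4, 39.9]
ee_rot: [0.997, -0.078, 0.003, -0.003]
contact_force: [0.1, 0.2, -4.1]
gripper_width: 35.0
```

>>> {"method": "send_rows", "body": {
  "translation": [
    [0,0,0.001],
    [0,0,0.0015],
    [0,0,0.0015]
  ],
  "yaw": [0,0,0],
  "fingers": [255,255,255]
}}

```text
clock: 26.05
position: [462.3, 363.6, 39.5]
ee_rot: [0.997, -0.078, 0.003, -0.003]
contact_force: [-2.5, -0.1, 5.4]
gripper_width: 34.9
```

Contact at TCP z = 39.5 against the expected 39.3: on the floor. Release and lift straight up.

>>> {"method": "send_rows", "body": {
  "translation": [
    [0,0,-0.0005],
    [0,0,-0.0005],
    [0,0,-0.0005],
    [0,0,-0.0005],
    [0,0,-0.0005],
    [0,0,-0.02],
    [0,0,-0.06],
    [0,0,-0.1],
    [0,0,-0.15],
    [0,0,-0.19],
    [0,0,-0.22],
    [0,0,-0.22]
  ],
  "yaw": [0,0,0,0,0,0,0,0,0,0,0,0],
  "fingers": [150,100,60,60,60,60,60,60,60,60,60,60]
}}

```text
clock: 27.25
position: [462.6, 364.2, 265.4]
ee_rot: [0.997, -0.077, 0.007, -0.007]
contact_force: [-0.0, 0.0, 0.1]
gripper_width: 65.6
```

```bash
python3 - <<'E'
from h import *
t=get_image("top");c=get_image("scene");cv2.imwrite("pics/top20.png",t);cv2.imwrite("pics/scene20.png",c)
crop(t,182,178,50,40,16,"pics/z12.png");crop(c,215,155,50,40,16,"pics/z13.png")
tocall([462,363.2,39.3],81)
E
```

```text
pos [460.6 362.6 259.9] tiltz [ 0.0074  0.0066 -1.    ] tooly ang -98.94 width 65.4 F [-0.1  0.3 -1.3] j [ 0.94  0.3  -0.05  0.   -1.21  0.47] t 27.35
translation m [-1.000e-04  8.000e-04  2.206e-01] yaw(tool) 0.06
```

View pics/z12.png

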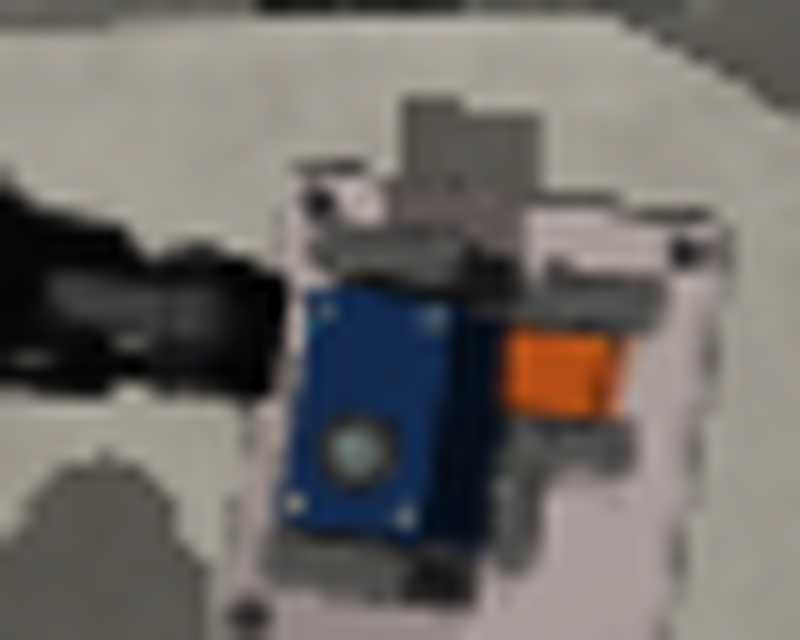

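View pics/z13.png

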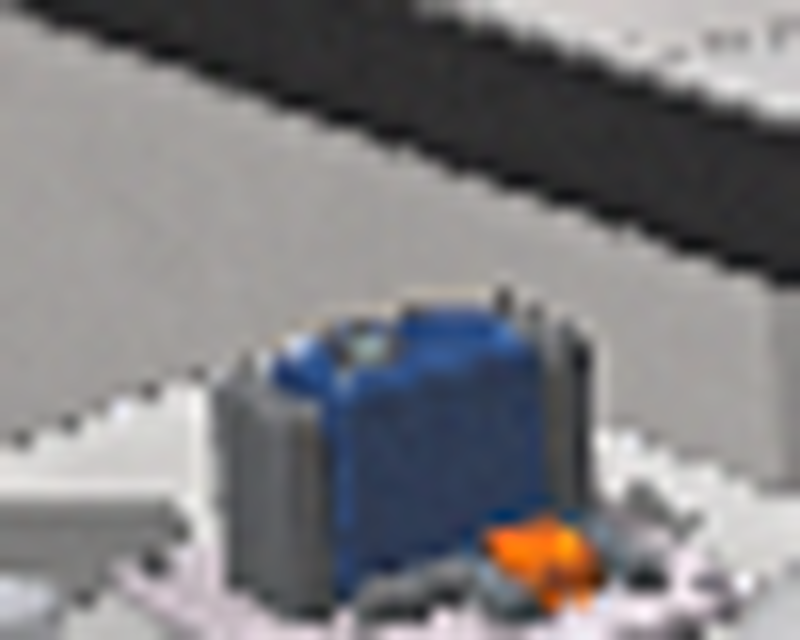

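View pics/top20.png

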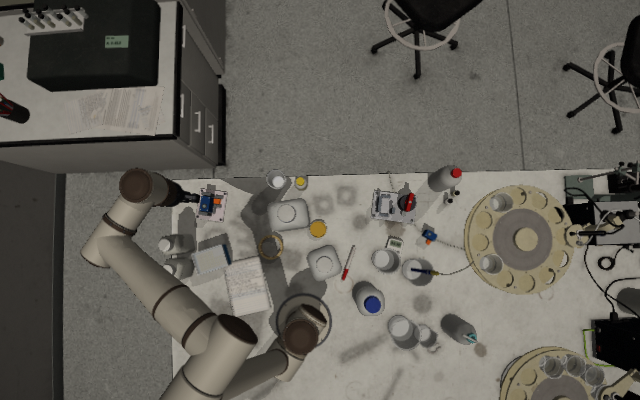

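The top crop shows the block between the cheeks and its tongue (560,375) filling the orange slot. The scene crop shows the block standing square, slightly proud of the cheek tops as it should be (68 vs 64 mm). Cups (277,182) and the yellow-cap bottle (300,182) have not moved. The hand is clear, so I hand in.

```bash
python3 - <<'E'
from h import *
print(job_done())
E
```

```text
the job is handed in; nothing more can be done
None
```

I freed the seized knob, moved the block to the cradle with a regrip on the bare bench, and handed the job in at about 27 s of the 72 s allowed.

- **Knob:** I worked it −, +, − against its stops. It then gave and turned counter-clockwise by about 1.4 rad. The pictures show the steel finger well clear of the tongue.
- **Block on the bench:** I lifted it straight up out of the jig and stood it upright at about (441, −213). I chose that spot because nearer the big bottle the wrist would have come down on it. There I let go and regripped it across the 36 mm width.
- **Block in the cradle:** I carried it over above the bottles and lowered it into the pocket without side force. It met the floor at a tool height of 39.5 mm, where 39.3 was expected.

**Last checks:** Top and scene pictures show the block square between the cheeks with its tongue in the orange slot. The cups and the yellow-cap bottle are at the same pixels as at the start. The gripper is open, about 0.2 m above the block and touching nothing.

**One check disagreed:** near the cradle the block's position in the cameras was about 3 mm off the robot's own reading. The two views' rays to the block also missed each other by 6–8 mm. I moved the target by about −3 mm in x and +1 mm in y to match what the cameras showed, and the block went in cleanly.

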